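Lock a tin in the tin holder with the extension bar

TASK

Clamp the tin: push the bare end of the loose bar home, by feel, under the bridge of the tin holder's lever trough, swing the lever with it over its dead point onto its stop, and press it there firmly for half a second (about 20 N on the middle of the bar, not over 30 N). Then draw the bar out and lay it flat on the worktop, clear of the holder, so that the lever stays locked and the tin is gripped. Keep the hand off the lever and the holder, and leave everything else where it stands.

Things in the scene. Friction and masses are not known exactly. Their poses are not given: they have to be found in the camera images.
- holder: Tin holder, screwed down: white base plate 275 x 92 x 8 mm, from 50 mm before to 225 mm behind the lever's pivot; grey spring housing (92 x 66 mm, 52 mm high) under the lever at the robot's end; grey fixed V-shaped jaw, 44 mm high, at the far end. Origin under the pivot at worktop height; x axis from the pivot to the V jaw, z up.
- pivot (a point): The lever is a plain aluminium trough 34 mm wide and 84 mm long with a bridge over its inner part; only the bar may push it. This is a fixed point on its upright pivot axis, 68 mm above the worktop: the height of the bar's centre line when it lies in the trough. Axes as the holder's.
- lever (a joint): Lever angle (rad), growing anticlockwise from above: 0 open (trough points 140 deg from the holder's x axis), 1.35 dead point, 1.7 locked at its stop (points 237 deg). Starts at 0 to 0.2, held by friction. Before the dead point a spring pushes it back (at most about 0.8 Nm, near 0.75) plus 0.3 Nm friction; past it the spring pulls it to the stop with up to 0.6 Nm. It drives the sliding jaw to the tin.
- trough (a point): Middle of the open part of the lever's trough, 50 mm out from the pivot, 68 mm above the worktop (8 mm over the trough floor). x axis outwards along the trough, z up. Trough 20 mm clear between its walls, open above from 30 to 70 mm out from the pivot, with flared rims to 85 mm above the worktop, and open at its outer end, 70 mm out.
- trough_end (a point): Centre of the trough's end wall, 2 mm out from the pivot, 68 mm above the worktop: the bar's tip touches here when fully home. x axis outwards. From 30 mm out inwards a bridge covers the trough (underside 82 mm, top 87 mm, bolt head to 92 mm above the worktop); a bar pushed home under it cannot tip out.
- bar_mid (a point): Centre of the loose extension bar, 200 mm long, about 0.24 kg, lying on the worktop in front of the sink. x axis to the bare working end. Square steel, 16 x 16 mm, from -30 mm to the working end at +100 mm; black rubber grip, 24 mm wide and 16 mm high, from -31 to -100 mm. Grasp it across the steel at this centre, near its centre of mass.
- bar_tip (a point): Centre of the end face of the bar's bare steel working end, 100 mm from bar_mid along its x axis.
- bar: The whole bar. Origin under its centre, on its underside; x axis to the working end.
- tin_mid (a point): Centre, half-way up, of the round food tin with a dark blue label, 76 mm across, 58 mm high, loose on the holder's base plate between sliding pad and V jaw. It need not be touched: the jaw pushes it into the V, where its centre is 153 mm from the pivot along the holder's x axis.
- tin: The whole tin; origin at the centre of its underside, z up.
- pad: Black rubber pad on the holder's sliding jaw, 50 x 36 mm, sprung (3 N per mm). It presses the tin into the V with about 10 N when the lever is locked. Origin with the lever open: under the pivot at worktop height, not at the pad's face.
- timer: Bystander: wind-up kitchen timer, 60 mm across, 41 mm high, front left. Origin under its centre.
- fork: Bystander: steel fork 204 x 28 mm, lying in front of the sink to the right of the bar. Origin under its centre.
- glass: Bystander: drinking glass 68 mm across, 92 mm high, left of the holder at the back. Origin under its centre.
- cup: Bystander: upturned plastic cup 56 mm across, 78 mm high, left of the holder. Origin under its centre.
- squeezer: Bystander: citrus squeezer 66 mm across, 45 mm high, right of the holder by the sink. Origin under its centre.
- mug: Bystander: white mug 88 mm across, 96 mm high, far right in front of the sink. Origin under its centre.
There are look-alikes about, which are no part of the job. Leave any pink look-alike of the tin alone.

How it is judged (in metres and radians):
On the way, in this order (a step that is already met when the one before it is completed fails the run):
1. the bar's bare end lies home in the lever's trough, under the bridge (distance between bar_tip and trough_end below 0.012 m and angle between the x axis of bar and the x axis of trough, either way round below 0.15 rad), for 0.2 s.
2. the lever is over its dead point and on its stop, pressed there firmly by the bar, which is still in the trough (value of joint lever above 1.65 rad and contact force between bar and holder above 30 N and distance between bar_tip and trough_end below 0.035 m), for 0.2 s.
At the end, for the whole second after the job is handed in: Lever within 0.08 rad of its stop; pad presses the tin with over 4 N; tin upright (0.08 rad) in the V, centre over 150 mm from the pivot along the holder's x; bar still, flat on the worktop (within 10 mm of lying height), off the holder, its centre over 140 and tip over 90 mm from the pivot (value of joint lever above 1.62 rad and contact force between pad and tin above 4 N and angle between tin's own z axis and vertical below 0.08 rad and x of tin_mid in the frame of pivot above 0.15 m and height (world z) of bar_mid between 0.003 and 0.016 m and height (world z) of bar_tip between 0 and 0.02 m and contact force between bar and holder below 0.1 N and horizontal distance between bar_mid and pivot above 0.14 m and horizontal distance between bar_tip and pivot above 0.09 m and linear speed of each of bar, tin below 0.02 m/s); the robot touches nothing.
It fails at once if the fingers push the lever or holder (over 3 N) (contact force between the fingers and holder above 3 N).
It fails at once if the arm or hand pushes the lever or holder (over 3 N) (contact force between the arm and holder above 3 N).
It fails at once if the lever is forced: the bar strains against it with over 140 N in all (wedged in the trough, its contact forces add up to 2 to 4 times the push on its middle) (contact force between bar and holder above 140 N).
It fails at once if a bystander is moved by more than 25 mm (distance of any of timer, fork, glass, cup, squeezer, mug from where it was at the start of the episode above 0.025 m).
It also fails if it takes over 69 s, if anything falls off the work surface, if the arm or the gripper's body presses on something with over 40 N, if the wrist force passes 120 N, or if a joint passes its speed limit or range.

ROBOT

A 6-joint arm with a two-finger parallel gripper is mounted at the origin on a cart in front of the work surface, level with it; the furniture and walls round the work are solid. World frame = base frame: x ahead of the robot, y to its left, z up, the work surface at z = 0. Lengths are in m, angles in degrees, forces in N, time in s.
With the tool pointing down it reaches from about 0.3 to 0.75 m from the base axis. Payload 8.5 kg.
Tool frame: the origin (TCP) lies midway between the tips of the shut fingers; the grasp point (between the pads) lies 19 mm behind it; y points along the fingers, x is the direction in which the jaws open and shut, and the axes are right-handed (so a half turn about y gives the same grasp; the last joint's range is limited). The gripper opens to 85 mm and grips with 20 to 120 N. Pads are 22 mm wide; open, the fingers measure 114 mm over their backs; the gripper's body (76 mm by 85 mm) begins 54 mm behind the grasp point. The pads swing forward as they close: fully open they stand 13 mm farther back than shut.
Start: joints at [-88.31, 21.807, 74.336, -0, 83.858, -12.336], TCP at [0.133, -0.534, 0.231] pointing down, gripper open.
Joint ranges: [-178.18, 178.18], [-50.72, 133.34], [12.68, 142.11], [-81.47, 261.47], [9.98, 163.14], [-165.26, 165.26]. Speed limits (degrees/s): [136.94, 136.94, 180, 180, 180, 180].

INTERFACE

Orientations are given as a 3x3 rotation matrix whose columns are the frame's x, y, z axes.
In Python, from rig import env gives the robot as it stands.
- The arm moves only by the tool carry_out, never from a script. Its argument "plan" is a list of rows, each a list of 3 entries, a list of its own where there are three numbers: the shift along the tool's x, y, z in m, then the turn, a rotation vector about the tool's x, y, z in degrees, then the finger opening in m, from 0 to 0.0854. In form: [[[dx, dy, dz], [ax, ay, az], jaw], ...]. A call has 1 to 8 rows; each row shifts and turns the commanded pose from where the row before left it, along the tool's axes as they then stand; what a row does not reach is not made up. A row lasts 1/8 s, in which the tool goes at most 62.5 mm and 10.7 degrees, less where a joint would pass 70% of its speed; a pose out of reach is approached as far as the arm can. A call is refused whole if a number of a shift passes 0.0625 or a number of a turn 10.7, either way. A call with a gripper value outside its range is refused whole. The fingers move at their own pace and stop on an object; "force" is the grip in N (left out, the last holds). Time passes only in rows, so rows that do not move let the fingers close. It gives the time, the measured TCP pose, the force and the opening at its end, in the units of the state.
- env.observe(): the state, without advancing time (a new reading comes with each control period).
- env.get_image(name): name is "side" or "top" or "wrist"; returns a dict with "image" (400x640x3 uint8, red, green, blue), "vfov" (degrees; the focal length in pixels is half the picture's height over the tangent of half this angle, whatever the lens; pixels are square), "cx", "cy" (the principal point, pixels), "k1" (the pictures are not rectified: a ray, as slopes to the right and down, at radius r is drawn at 1 + k1 r^2 times it, then the intrinsics apply), "rvec" (rotation vector, rad) and "tvec" (3), from world to camera coordinates, as OpenCV has them; the wrist camera has in their place "tool_from_camera" (4x4, takes a point from camera to tool coordinates, whose origin is the TCP and whose axes are the tool frame's). Camera axes: x right, y down, z forward; pixel columns grow to the right and rows downward; lengths in m; the calibration is good to about 2 mm. A picture is of the moment at which its call begins: read the wrist's pose just before it. There is no depth.
- env.close_job(): hands the job in, once; it reports no verdict.
Trained networks look in a picture, given as the dict that the camera call returned (one of the last four; its "shot" number tells which), for a name from the list of things; names that differ only in an ending like _2 or _b are one class to them, and where a whole thing is asked for, a point or a joint stands for the part that bears it (a point fixed in the world has none). Each returns a list of dicts, best first, with "conf" (0 to 1); they miss things now and then, are a little off and sometimes report something else, mostly with a low value. They report only what shows in the picture. A call takes as long as a camera call. They do not tell look-alikes from the thing itself.
- env.outline_of(target, picture): "mask" (400x640 bool, what is visible of it) and "pixel" ([row, column] in pixels, amid what is visible of it).
The state is a dict: "time_s": time; "q": joint angles; "qvel": joint speeds; "joint_efforts": joint torques, N m; "position": TCP position; "tool_rot": TCP orientation; "ft_force": force on the tool from outside, world axes, zero at the start; "wrist_torque": the same for the moment, N m; "grip_width": finger opening in m.
Only numpy, scipy, OpenCV 4.12 (cv2) and the standard library are available. Lean on these libraries where they do the work, as an engineer would, in place of code of your own. Each camera call takes 0.05 s, during which the arm holds its last target.

## Working session

There is one attempt and no reset: what is moved stays moved. The work goes in short steps, Python scripts to look and compute and a tool call to move; the robot and the scene stay as the last step left them, time stands still between calls to the robot, and variables do not carry over. Pictures are saved under pics/ and viewed, and the job is handed in when it is done.

Besides the shell and the picture viewer there is one more tool, called after ">>>" as name(argument=value, ...) on one line, values as JSON. carry_out: Moves the arm, as the interface text tells. Its arguments: {"type":"object","properties":{"plan":{"type":"array","items":{"type":"array"}},"force":{"type":"number"}},"required":["plan"]}

```bash
ls; mkdir -p pics; cat > h.py <<'E'
import numpy as np, cv2
from rig import env
def save(d,n): cv2.imwrite('pics/'+n+'.png', d['image'][:,:,::-1])
def K(d):
    f=200/np.tan(np.radians(d['vfov'])/2); return f,d['cx'],d['cy'],d['k1']
def pose(d,st=None):
    # world->cam R,t
    if 'rvec' in d:
        return cv2.Rodrigues(np.array(d['rvec'],float))[0],np.array(d['tvec'],float).ravel()
    T=np.eye(4);T[:3,:3]=np.array(st['tool_rot']);T[:3,3]=st['position']
    W=T@np.array(d['tool_from_camera']); R=W[:3,:3].T
    return R,-R@W[:3,3]
def proj(d,P,st=None):
    R,t=pose(d,st); f,cx,cy,k=K(d); P=np.atleast_2d(P)@R.T+t
    s=P[:,:2]/P[:,2:]; r2=(s**2).sum(1,keepdims=True); s=s*(1+k*r2)
    return s*f+[cx,cy]   # col,row
def toplane(d,px,z,st=None):
    R,t=pose(d,st); f,cx,cy,k=K(d); px=np.atleast_2d(np.array(px,float))
    dd=(px-[cx,cy])/f; s=dd.copy()
    for _ in range(30): s=dd/(1+k*(s**2).sum(1,keepdims=True))
    D=np.c_[s,np.ones(len(s))]@R; C=-R.T@t
    z=np.broadcast_to(z,len(D)); l=(z-C[2])/D[:,2]
    return C+D*l[:,None]
E
python3 - <<'E'
from h import *
st=env.observe(); print(st)
for n in('side','top','wrist'):
    d=env.get_image(n); save(d,n+'0'); print(n,{k:v for k,v in d.items() if k!='image'})
    np.save('pics/'+n+'0.npy',d,allow_pickle=True)
    for t in ('bar','holder','lever','tin','fork','pad') if n!='wrist' else ('bar','fork'):
        for o in env.outline_of(t,d)[:3]:
            m=o['mask']; print(t,round(o['conf'],2),o['pixel'],m.sum())
E
```

```text
pics
{'time_s': 0.0, 'q': array([-8.83094009e+01,  2.18413258e+01,  7.43869594e+01,  1.11004861e-03,
        8.38597379e+01, -1.23351708e+01]), 'qvel': array([-0.09957071, -0.04335395,  0.04133692, -0.03154667, -0.04372212,
        0.01412567]), 'joint_efforts': array([-7.98943038e-04, -4.48471427e+01, -2.31278801e+01, -1.84901346e-04,
        4.81412470e-03, -1.02189540e-05]), 'position': array([ 0.13329594, -0.53328024,  0.23069566]), 'tool_rot': array([[ 2.42356236e-01, -2.60695636e-05,  9.70187329e-01],
       [-9.70186175e-01,  1.53619092e-03,  2.42355989e-01],
       [-1.49671108e-03, -9.99998820e-01,  3.47013118e-04]]), 'ft_force': array([-0.47945538, -0.17386194,  0.30808725]), 'wrist_torque': array([-0.02222667,  0.00324205, -0.07515973]), 'grip_width': 0.08567709233398965}
side {'vfov': 48.775186364616985, 'cx': 314.788934517599, 'cy': 190.75237659074054, 'k1': -0.0937681177641344, 'rvec': array([ 0.33685263, -2.4530207 ,  1.67956556]), 'tvec': array([0.52148895, 0.16782206, 1.46691711]), 'shot': 1}
bar 0.6 [199.9, 357.4] 128
holder 0.72 [226.5, 285.7] 1165
lever 0.62 [183.
[... 459 characters left out ...]
51.3, 220.6] 622
lever 0.8 [204.6, 219.2] 429
tin 0.66 [149.6, 220.2] 563
tin 0.6 [209.7, 181.3] 657
tin 0.51 [154.6, 287.5] 313
fork 0.76 [259.8, 429.9] 195
fork 0.49 [175.9, 182.1] 335
pad 0.54 [167.2, 226.4] 57
wrist {'vfov': 70.69294146427853, 'cx': 321.8545645102689, 'cy': 197.86644878174064, 'k1': -0.014504063664259558, 'tool_from_camera': array([[ 9.99999459e-01,  8.07270450e-04,  6.56093278e-04,
         4.23773557e-04],
       [-3.86498615e-04, -2.97228306e-01,  9.54806360e-01,
        -1.42625546e-01],
       [ 9.65796453e-04, -9.54806097e-01, -2.97227834e-01,
         7.69848609e-02],
       [ 0.00000000e+00,  0.00000000e+00,  0.00000000e+00,
         1.00000000e+00]]), 'shot': 3}
```

View images.

View pics/top0.png

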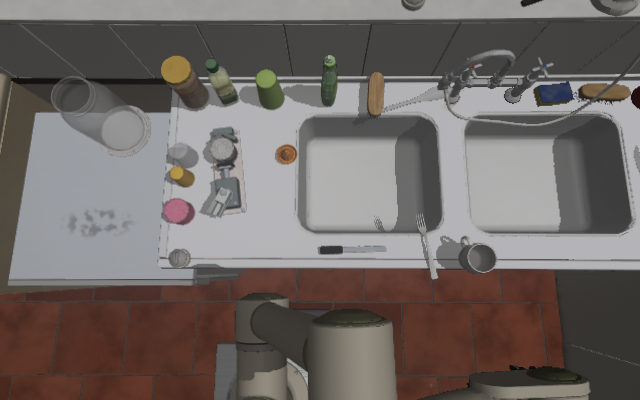

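View pics/side0.png

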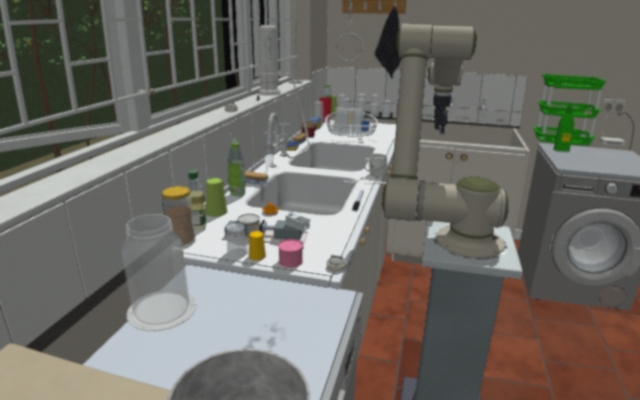

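View pics/wrist0.png

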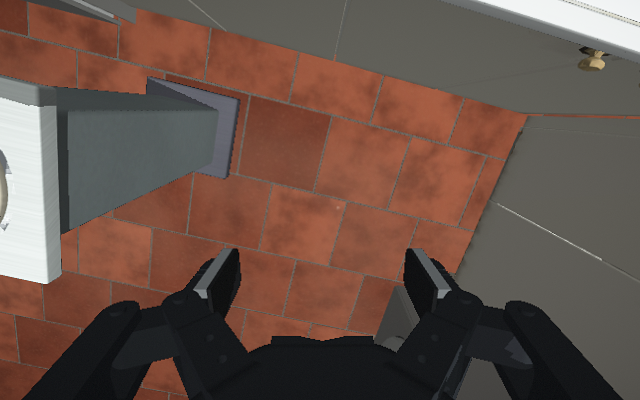

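```bash
python3 - <<'E'
from h import *
d=np.load('pics/top0.npy',allow_pickle=True).item()
big=cv2.resize(d['image'][140:280,150:400][:,:,::-1],None,fx=3.2,fy=3.2,interpolation=cv2.INTER_CUBIC); cv2.imwrite('pics/topc.png',big)
for n,p,z in [('bar',(352,249.5),.016),('barL',(320,249.5),.016),('barR',(386,248.5),.016),('fork',(429,245),.0),('mug',(478,257),.05),('timer',(180,258),.04),('cup',(181,175),.078),('pink',(178,210),.058),('glass',(180,155),.09),('sq',(287,154),.045),('leverout',(217,213),.085),('vtin',(222,150),.06)]: print(n,toplane(d,p,z).round(3))
E
```

```text
bar [[ 0.422 -0.24   0.016]]
barL [[ 0.421 -0.144  0.016]]
barR [[ 0.425 -0.343  0.016]]
fork [[ 0.437 -0.478  0.   ]]
mug [[ 0.4   -0.603  0.05 ]]
timer [[0.393 0.271 0.04 ]]
cup [[0.637 0.272 0.078]]
pink [[0.534 0.281 0.058]]
glass [[0.695 0.275 0.09 ]]
sq [[ 0.714 -0.04   0.045]]
leverout [[0.521 0.156 0.085]]
vtin [[0.721 0.159 0.06 ]]
```

View pics/topc.png

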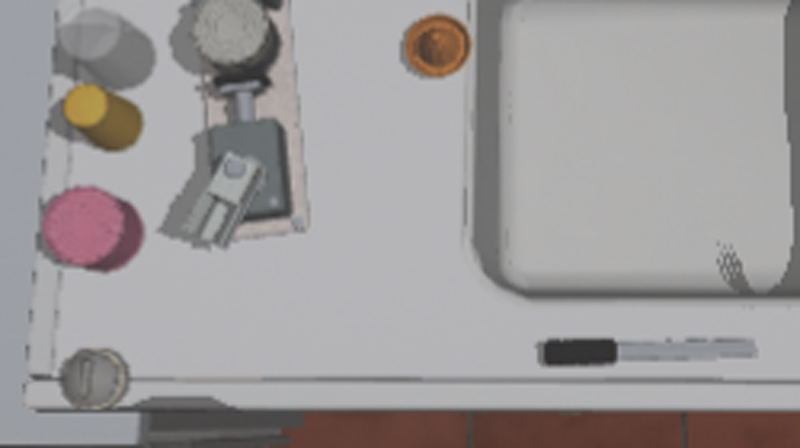

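```bash
cat >> h.py <<'E'
from scipy.spatial.transform import Rotation as Ro
def Ryaw(y):
    c,s=np.cos(np.radians(y)),np.sin(np.radians(y)); return np.array([[c,0,-s],[s,0,c],[0,-1,0]]) if False else np.array([[c,0,-s],[s,0,c],[0,-1.,0]])
def rows(p,yaw,n,jaw,st=None,p0=None,R0=None,ease=False):
    st=st or env.observe(); p0=np.array(st['position']) if p0 is None else p0; R0=np.array(st['tool_rot']) if R0 is None else R0
    Rt=Ryaw(yaw); rv=Ro.from_matrix(R0.T@Rt).as_rotvec(); P=np.array(p0);R=R0.copy(); p=np.array(p,float)
    out=[]
    s=np.linspace(0,1,n+1)
    if ease: s=(1-np.cos(np.pi*s))/2
    for i in range(1,n+1):
        Pt=p0+(p-p0)*s[i]; Rn=R0@Ro.from_rotvec(rv*s[i]).as_matrix()
        sh=np.round(R.T@(Pt-P),4); tu=np.round(np.degrees(Ro.from_matrix(R.T@Rn).as_rotvec()),1)
        out.append([sh.tolist(),tu.tolist(),jaw]); P=P+R@sh; R=R@Ro.from_rotvec(np.radians(tu)).as_matrix()
    print(str(out).replace(' ','')); print('end',P.round(4),'ang',np.degrees(np.arctan2(R[1,0],R[0,0])).round(2)); return P,R
E
python3 -c "
from h import *
print(Ryaw(-76),np.linalg.det(Ryaw(20)))
rows([.422,-.24,.2],0,8,.05)"
```

```text
[[ 0.2419219   0.          0.97029573]
 [-0.97029573  0.          0.2419219 ]
 [ 0.         -1.          0.        ]] 1.0
[[[-0.0269,0.0039,0.0439],[0.0,-9.5,-0.0],0.05],[[-0.0192,0.0039,0.0477],[0.0,-9.5,-0.0],0.05],[[-0.0111,0.0039,0.0503],[0.0,-9.5,-0.0],0.05],[[-0.0026,0.004,0.0514],[0.0,-9.5,-0.0],0.05],[[0.0058,0.0039,0.0511],[0.0,-9.5,-0.0],0.05],[[0.0143,0.0039,0.0495],[0.0,-9.5,-0.0],0.05],[[0.0222,0.0039,0.0464],[0.0,-9.5,-0.0],0.05],[[0.0295,0.0039,0.0422],[0.0,-9.5,-0.0],0.05]]
end [ 0.422 -0.24   0.2  ] ang 0.03
```

>>> carry_out(plan=[[[-0.027, 0.004, 0.044], [0, -9.5, 0], 0.05], [[-0.019, 0.004, 0.048], [0, -9.5, 0], 0.05], [[-0.011, 0.004, 0.05], [0, -9.5, 0], 0.05], [[-0.003, 0.004, 0.051], [0, -9.5, 0], 0.05], [[0.006, 0.004, 0.051], [0, -9.5, 0], 0.05], [[0.014, 0.004, 0.05], [0, -9.5, 0], 0.05], [[0.022, 0.004, 0.046], [0, -9.5, 0], 0.05], [[0.03, 0.004, 0.042], [0, -9.5, 0], 0.05]], force=80)

```text
time_s: 1.85
position: [0.4229, -0.2391, 0.1994]
tool_rot: [[1.0, 0.0, -0.006], [0.006, -0.0, 1.0], [0.0, -1.0, -0.0]]
ft_force: [0.1, -1.6, 0.5]
grip_width: 0.0502
```

>>> carry_out(plan=[[[0, 0, 0], [0, 0, 0], 0.05], [[0, 0, 0], [0, 0, 0], 0.05]])

```text
time_s: 2.1
position: [0.4217, -0.2407, 0.1994]
tool_rot: [[1.0, -0.0, 0.0], [-0.0, -0.0, 1.0], [-0.0, -1.0, -0.0]]
ft_force: [0.3, 0.9, 0.6]
grip_width: 0.0501
```

```bash
python3 - <<'E'
from h import *
st=env.observe(); d=env.get_image('wrist'); save(d,'w1'); np.save('pics/w1.npy',[d,st],allow_pickle=True)
print(st['position'],st['q'],st['ft_force'])
for o in env.outline_of('bar',d)[:2]:
    m=o['mask'];c=cv2.minAreaRect(np.argwhere(m)[:,::-1].astype(np.float32)); print(o['conf'],m.sum(),c,toplane(d,cv2.boxPoints(c),.016,st).round(4))
E
```

```text
[ 0.42168081 -0.24065815  0.19936808] [-4.37090305e+01  1.69815701e+01  8.74018758e+01 -1.87966350e-02
  7.56112569e+01 -4.36820433e+01] [0.34649825 0.89620498 0.64197765]
0.6 2577 ((323.0705261230469, 171.4626007080078), (163.3108367919922, 21.493907928466797), 88.63607025146484) [[ 0.4104 -0.1442  0.016 ]
 [ 0.4337 -0.1437  0.016 ]
 [ 0.4409 -0.3409  0.016 ]
 [ 0.4132 -0.3416  0.016 ]]
```

View pics/w1.png

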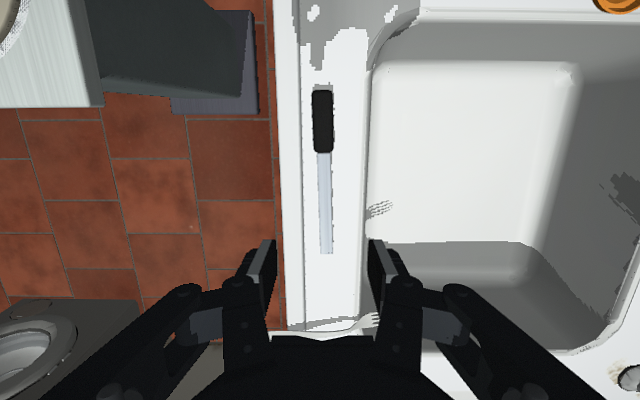

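>>> carry_out(plan=[[[0, 0, 0], [0, 10.2, 0], 0.05], [[0, 0, 0], [0, 10.2, 0], 0.05], [[0, 0, 0], [0, 10.2, 0], 0.05], [[0, 0, 0], [0, 10.2, 0], 0.05], [[0, 0, 0], [0, 10.2, 0], 0.05], [[0, 0, 0], [0, 10.2, 0], 0.05], [[0, 0, 0], [0, 10.2, 0], 0.05], [[0, 0, 0], [0, 10.2, 0], 0.05]])

```text
time_s: 3.2
position: [0.4212, -0.2414, 0.1995]
tool_rot: [[0.138, 0.0, 0.99], [-0.99, -0.0, 0.138], [0.0, -1.0, 0.0]]
ft_force: [-0.8, 0.4, -0.7]
grip_width: 0.0499
```

>>> carry_out(plan=[[[0, 0, 0], [0, 10.2, 0], 0.05], [[0, 0, 0], [0, 10.2, 0], 0.05], [[0, 0, 0], [0, 10.2, 0], 0.05], [[0, 0, 0], [0, 10.2, 0], 0.05], [[0, 0, 0], [0, 10.2, 0], 0.05], [[0, 0, 0], [0, 10.2, 0], 0.05], [[0, 0, 0], [0, 10.2, 0], 0.05], [[0, 0, 0], [0, 10.2, 0], 0.05]])

```text
time_s: 4.2
position: [0.4212, -0.2414, 0.1995]
tool_rot: [[-0.96, 0.0, 0.281], [-0.281, -0.0, -0.96], [-0.0, -1.0, 0.0]]
ft_force: [0.1, -0.5, -0.3]
grip_width: 0.05
```

>>> carry_out(plan=[[[0, 0, 0], [0, 10.2, 0], 0.05], [[0, 0, 0], [0, 6.6, 0], 0.05], [[0, 0, 0], [0, 0, 0], 0.05]])

```text
time_s: 4.58
position: [0.4213, -0.2412, 0.1994]
tool_rot: [[-1.0, 0.0, -0.001], [0.001, -0.0, -1.0], [-0.0, -1.0, 0.0]]
ft_force: [-0.7, 0.2, 0.0]
grip_width: 0.0498
```

```bash
python3 - <<'E'
from h import *
st=env.observe(); d=env.get_image('wrist'); save(d,'w2'); np.save('pics/w2.npy',[d,st],allow_pickle=True)
print(st['position'],st['q'],st['tool_rot'])
for o in env.outline_of('bar',d)[:2]:
    m=o['mask'];c=cv2.minAreaRect(np.argwhere(m)[:,::-1].astype(np.float32)); print(o['conf'],m.sum(),c,toplane(d,cv2.boxPoints(c),.016,st).round(4))
E
```

```text
[ 0.42130813 -0.24123341  0.19941383] [-4.37985012e+01  1.69717665e+01  8.74082282e+01 -4.46926804e-03
  7.56098438e+01  1.36241736e+02] [[-9.99999764e-01  7.57149335e-05 -6.82899992e-04]
 [ 6.82886560e-04 -1.77284758e-04 -9.99999751e-01]
 [-7.58359824e-05 -9.99999981e-01  1.77233012e-04]]
0.7 2551 ((317.98193359375, 168.11990356445312), (163.8619384765625, 20.02492904663086), 87.27368927001953) [[ 0.4417 -0.3417  0.016 ]
 [ 0.42   -0.3427  0.016 ]
 [ 0.4095 -0.1465  0.016 ]
 [ 0.4352 -0.1451  0.016 ]]
```

View pics/w2.png

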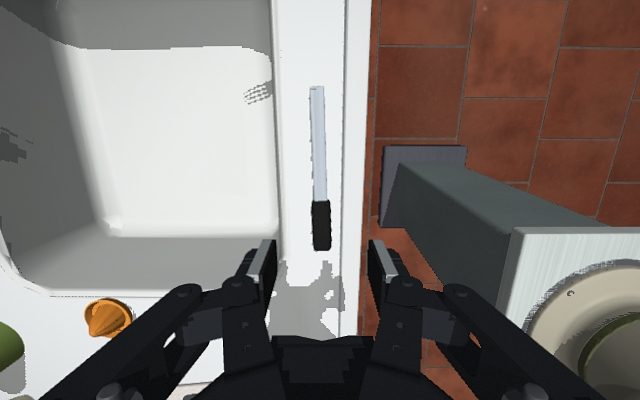

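```bash
python3 - <<'E'
from h import *
d,st=np.load('pics/w2.npy',allow_pickle=True)
im=d['image'].astype(int)
for r in (86,88,90,120,150,180,195,198,200,202,204,220,245,248,250,252):
    print(r,im[r,306:336:1].sum(1)//3)
E
```

```text
86 [237 238 238 232 231 217 199 197 198 201 204 187 178 192 201 202 203 196
 229 238 237 237 237 237 237 237 237 237 237 237]
88 [237 238 240 213 178 180 179 174 169 170 192 202 201 206 208 206 208 171
 224 240 238 238 237 238 237 237 237 238 238 237]
90 [238 238 240 208 195 211 209 203 199 201 203 202 202 205 207 207 209 178
 226 239 238 238 237 238 237 237 237 237 237 238]
120 [239 239 241 231 166 173 203 209 201 195 197 200 201 202 205 206 203 203
 179 227 240 238 238 238 238 238 238 238 238 238]
150 [238 239 238 239 244 185 158 196 208 203 196 199 200 201 205 206 204 202
 197 187 230 240 239 239 239 239 239 239 239 239]
180 [239 238 239 239 239 240 243 210 193 206 203 198 201 203 202 204 205 202
 202 193 160 226 241 239 239 239 239 239 239 239]
195 [239 239 239 239 240 243 202 131 170 198 205 201 199 202 201 201 203 204
 201 202 185 229 241 239 239 239 239 239 239 239]
198 [239 239 239 239 240 244 204 136 164 196 206 202 200 202 203 202 203 204
 202 203 180 206 240 243 240 239 239 239 239 239]
200 [239 238 239 239 242 235 151  58 131 182 188 193 172 157 157 156 156 156
 153 150 1
[... 228 characters left out ...]
 33  33  34  33
  32  31  33  33  26  10 166 236 241 239 239 239]
220 [239 239 239 240 248 170  22  22  30  34  32  34  33  34  33  34  33  32
  33  34  34  31  28  22   5 188 239 240 239 239]
245 [239 239 239 239 241 235 202 110  20  28  31  30  33  32  32  31  33  32
  31  32  32  32  31  24  12 165 236 241 239 239]
248 [239 239 239 239 239 240 247 173  38  25  29  31  30  33  32  31  31  31
  33  32  31  31  26  11 138 233 242 239 239 239]
250 [239 238 239 239 239 239 243 202 120 100  67  33  58  67  67  66  65  65
  66  64  63  61 107 205 241 241 239 239 239 239]
252 [239 239 239 239 239 239 239 240 243 235 228 240 244 243 243 243 244 243
 243 243 243 243 242 240 239 238 239 239 239 238]
```

```bash
python3 - <<'E'
from h import *
d,st=np.load('pics/w2.npy',allow_pickle=True)
P=toplane(d,[(316.2,86),(316.5,90),(317.2,120),(318.2,150),(319.7,180),(320,200.5),(322,220),(322.5,250)],.016,st); print(P.round(4))
a=np.polyfit(P[:,1],P[:,0],1); print(a,np.degrees(np.arctan(a[0])),np.linalg.norm(P[0]-P[-1]))
m=(P[0]+P[-1])/2; g=P[0]+ (P[5]-P[0])*100/130; print(m,g)
E
```

```text
[[ 0.4286 -0.3425  0.016 ]
 [ 0.4283 -0.3384  0.016 ]
 [ 0.4276 -0.307   0.016 ]
 [ 0.4266 -0.2736  0.016 ]
 [ 0.425  -0.2382  0.016 ]
 [ 0.4247 -0.2126  0.016 ]
 [ 0.4222 -0.1872  0.016 ]
 [ 0.4216 -0.1458  0.016 ]]
[-0.03653406  0.41623347] -2.0923166764617527 0.19685616356864571
[ 0.42506971 -0.24412185  0.016     ] [ 0.42557238 -0.24257062  0.016     ]
```

```bash
python3 - <<'E'
from h import *
P,R=rows([.4252,-.2435,.03],-177.9,6,.036)
rows([.4252,-.2435,.004],-177.9,3,.036,p0=P,R0=R)
E
```

```text
[[[-0.0006,0.0282,0.0004],[-0.0,-0.3,-0.0],0.036],[[-0.0006,0.0283,0.0005],[-0.0,-0.4,-0.0],0.036],[[-0.0006,0.0282,0.0004],[-0.0,-0.3,-0.0],0.036],[[-0.0006,0.0282,0.0004],[-0.0,-0.3,-0.0],0.036],[[-0.0007,0.0283,0.0005],[-0.0,-0.4,-0.0],0.036],[[-0.0006,0.0282,0.0004],[-0.0,-0.3,-0.0],0.036]]
end [ 0.4252 -0.2435  0.03  ] ang -177.92
[[[0.0,0.0087,-0.0],[-0.0,-0.0,-0.0],0.036],[[0.0,0.0086,-0.0],[-0.0,-0.0,-0.0],0.036],[[0.0,0.0087,-0.0],[-0.0,-0.0,-0.0],0.036]]
end [ 0.4252 -0.2435  0.004 ] ang -177.92
```

>>> carry_out(plan=[[[-0.0006, 0.028, 0.0005], [0, -0.3, 0], 0.036], [[-0.0006, 0.028, 0.0005], [0, -0.4, 0], 0.036], [[-0.0006, 0.028, 0.0005], [0, -0.3, 0], 0.036], [[-0.0006, 0.028, 0.0004], [0, -0.4, 0], 0.036], [[-0.0007, 0.028, 0.0004], [0, -0.3, 0], 0.036], [[-0.0006, 0.0285, 0.0004], [0, -0.4, 0], 0.036]])

```text
time_s: 5.42
position: [0.4256, -0.2434, 0.0301]
tool_rot: [[-0.999, 0.0, 0.039], [-0.039, -0.0, -0.999], [-0.0, -1.0, 0.0]]
ft_force: [0.1, 0.3, -0.7]
grip_width: 0.0359
```

>>> carry_out(plan=[[[0, 0.012, 0], [0, 0, 0], 0.036], [[0, 0.008, 0], [0, 0, 0], 0.036], [[0, 0.006, 0], [0, 0, 0], 0.036]])

```text
time_s: 5.8
position: [0.4259, -0.2433, 0.005]
tool_rot: [[-0.999, 0.001, 0.037], [-0.037, -0.001, -0.999], [-0.001, -1.0, 0.001]]
ft_force: [-0.4, 0.2, -0.2]
grip_width: 0.0359
```

>>> carry_out(plan=[[[0, 0.001, 0], [0, 0, 0], 0.01], [[0, 0, 0], [0, 0, 0], 0.008], [[0, 0, 0], [0, 0, 0], 0.008], [[0, 0, 0], [0, 0, 0], 0.008], [[0, 0, 0], [0, 0, 0], 0.008]], force=110)

```text
time_s: 6.42
position: [0.4258, -0.2431, 0.0044]
tool_rot: [[-0.999, 0.001, 0.037], [-0.037, -0.001, -0.999], [-0.001, -1.0, 0.001]]
ft_force: [-1.0, 1.0, 5.3]
grip_width: 0.0131
```

>>> carry_out(plan=[[[0, -0.015, 0], [0, 0, 0], 0.008], [[0, -0.025, 0], [0, 0, 0], 0.008], [[0, -0.03, 0], [0, 0, 0], 0.008], [[0, -0.03, 0], [0, 0, 0], 0.008], [[0, 0, 0], [0, 0, 0], 0.008]])

```text
time_s: 7.05
position: [0.4262, -0.2435, 0.1053]
tool_rot: [[-0.999, 0.003, 0.037], [-0.037, -0.003, -0.999], [-0.003, -1.0, 0.003]]
ft_force: [-0.3, -0.3, -2.6]
grip_width: 0.013
```

```bash
python3 - <<'E'
from h import *
st=env.observe(); d=env.get_image('wrist'); save(d,'w3'); np.save('pics/w3.npy',[d,st],allow_pickle=True)
print(st['position'],st['q'],st['ft_force'],st['wrist_torque'],st['grip_width'])
E
```

```text
[ 0.42624908 -0.24354734  0.10528094] [-4.35900268e+01  2.38455260e+01  9.48023981e+01 -8.64309266e-04
  6.11198903e+01  1.34276260e+02] [-0.26271957 -0.25171254 -2.5561757 ] [0.01471044 0.00595352 0.02752659] 0.012984655438591617
```

View pics/w3.png

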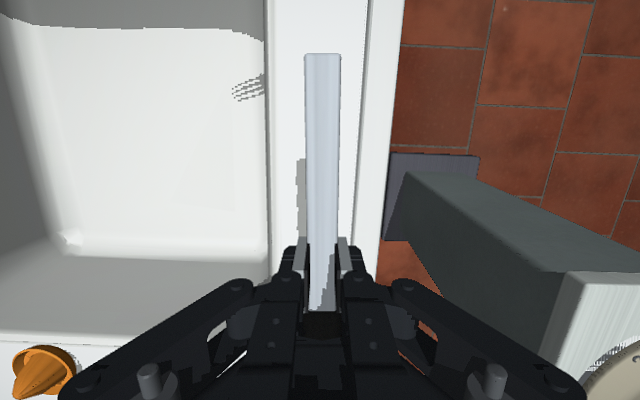

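```bash
cat >> h.py <<'E'
def ray_tool(d,px):
    T=np.array(d['tool_from_camera']); f,cx,cy,k=K(d); px=np.atleast_2d(np.array(px,float)); dd=(px-[cx,cy])/f; s=dd.copy()
    for _ in range(30): s=dd/(1+k*(s**2).sum(1,keepdims=True))
    D=np.c_[s,np.ones(len(s))]@T[:3,:3].T
    return T[:3,3],D
def tool_y(d,px,y):
    C,D=ray_tool(d,px); return C+D*((y-C[1])/D[:,1])[:,None]
E
python3 - <<'E'
from h import *
d,st=np.load('pics/w3.npy',allow_pickle=True)
im=d['image'].astype(int)
for r in (50,52,53,54,55,56,58,60,100,150,200,225): print(r,im[r,298:348].sum(1)//3)
for y in (-.006,-.0116,-.018): print(y,tool_y(d,[(304.5,54),(340,54),(306.5,225),(339.5,225)],y).round(4))
E
```

```text
50 [235 236 236 235 235 235 236 235 235 236 235 235 235 236 236 235 236 235
 236 236 236 236 235 236 235 236 236 236 235 236 236 235 236 235 236 236
 235 235 236 235 235 236 235 235 235 235 235 236 235 235]
52 [235 236 236 235 235 236 236 237 237 237 238 238 238 238 238 238 238 238
 238 238 238 238 238 238 238 238 238 238 238 238 238 238 238 238 238 238
 238 238 238 238 237 237 237 236 236 236 236 235 236 236]
53 [235 236 236 236 236 236 237 238 215 184 183 182 182 182 179 179 179 180
 180 180 181 181 180 181 181 181 180 181 181 181 181 182 182 181 181 182
 181 179 179 182 203 232 238 237 236 236 235 236 236 235]
54 [236 236 236 236 236 238 217 187 190 195 199 198 196 194 191 187 185 185
 188 189 190 191 191 191 191 191 191 190 190 193 196 199 198 199 198 198
 198 197 196 198 187 178 170 228 237 236 236 236 236 236]
55 [236 236 236 236 237 238 201 168 193 202 203 202 202 201 197 196 192 191
 193 193 196 197 196 198 197 198 197 197 196 198 201 203 205 204 204 204
 203 204 203 203 196 173 179 231 238 236 236 236 235 236]
56 [236 236 236 236 238 222 175 171 194 207 210 208 207 208 206 2
[... 1036 characters left out ...]
 208 204 198
 196 197 198 201 201 200 200 202 205 206 206 206 208 208 207 205 202 204
 203 206 187 161 188 233 240 239 239 239 239 239 239 239]
225 [155 158 159 160 159 159 159 162 128 153 185 199 203 205 208 208 204 199
 196 196 197 201 202 200 200 202 203 205 206 207 206 206 205 202 201 202
 203 196 174 154 227 241 239 239 239 239 239 239 239 239]
-0.006 [[-0.0087 -0.006   0.0999]
 [ 0.0069 -0.006   0.0999]
 [-0.0091 -0.006   0.0188]
 [ 0.0082 -0.006   0.0188]]
-0.0116 [[-0.0084 -0.0116  0.0989]
 [ 0.0065 -0.0116  0.0989]
 [-0.0087 -0.0116  0.0212]
 [ 0.0078 -0.0116  0.0212]]
-0.018 [[-0.0081 -0.018   0.0978]
 [ 0.0062 -0.018   0.0978]
 [-0.0084 -0.018   0.0239]
 [ 0.0074 -0.018   0.0239]]
```

```bash
python3 - <<'E'
from h import *
d=np.load('pics/top0.npy',allow_pickle=True).item()
print(toplane(d,[(223.7,191.5)],.09),toplane(d,[(214.7,215)],.085), toplane(d,[(222,152)],.06))
rows([.45,.10,.21],-130,8,.008)
E
```

```text
[[0.58431348 0.13836902 0.09      ]] [[0.51549227 0.16206278 0.085     ]] [[0.7149424 0.1588098 0.06     ]]
[[[-0.0046,-0.0133,-0.0427],[-0.0,-6.0,-0.0],0.008],[[-0.0091,-0.0133,-0.042],[-0.0,-6.0,-0.0],0.008],[[-0.0135,-0.0133,-0.0408],[-0.0,-6.0,-0.0],0.008],[[-0.0176,-0.0133,-0.0392],[-0.0,-5.9,-0.0],0.008],[[-0.0216,-0.0133,-0.0372],[-0.0,-6.0,-0.0],0.008],[[-0.0253,-0.0133,-0.0347],[-0.0,-6.0,-0.0],0.008],[[-0.0288,-0.0133,-0.0319],[-0.1,-6.0,-0.0],0.008],[[-0.032,-0.0132,-0.0287],[0.0,-6.0,-0.0],0.008]]
end [0.45 0.1  0.21] ang -129.97
```

>>> carry_out(plan=[[[-0.0045, -0.014, -0.0427], [0, -6, 0], 0.008], [[-0.009, -0.014, -0.042], [0, -6, 0], 0.008], [[-0.0135, -0.0135, -0.041], [0, -6, 0], 0.008], [[-0.0175, -0.0135, -0.039], [0, -6, 0], 0.008], [[-0.0215, -0.0135, -0.037], [0, -6, 0], 0.008], [[-0.0255, -0.013, -0.035], [0, -6, 0], 0.008], [[-0.029, -0.013, -0.032], [0, -6, 0], 0.008], [[-0.032, -0.013, -0.0285], [0, -6, 0], 0.008]])

```text
time_s: 8.1
position: [0.4493, 0.1015, 0.2101]
tool_rot: [[-0.638, -0.003, 0.77], [-0.77, 0.0, -0.638], [0.002, -1.0, -0.002]]
ft_force: [0.9, 0.3, -2.0]
grip_width: 0.0126
```

>>> carry_out(plan=[[[0, 0, 0], [0, 0, 0], 0.008], [[0, 0, 0], [0, 0, 0], 0.008]])

```text
time_s: 8.35
position: [0.4493, 0.0998, 0.21]
tool_rot: [[-0.641, -0.003, 0.767], [-0.767, -0.0, -0.641], [0.002, -1.0, -0.002]]
ft_force: [-0.1, 0.7, -1.5]
grip_width: 0.0125
```

```bash
python3 - <<'E'
from h import *
st=env.observe(); d=env.get_image('wrist'); save(d,'w4'); np.save('pics/w4.npy',[d,st],allow_pickle=True)
print(st['position'],st['q'],st['ft_force'],st['wrist_torque'],st['grip_width'])
E
```

```text
[0.44931031 0.0997906  0.20999388] [-2.25920317e+00  1.39688827e+01  8.98526774e+01 -1.71777634e-02
  7.63256785e+01  1.27647508e+02] [-0.12516584  0.66755788 -1.54260429] [ 0.02405843 -0.02278332  0.02278028] 0.012503174699070143
```

View pics/w4.png

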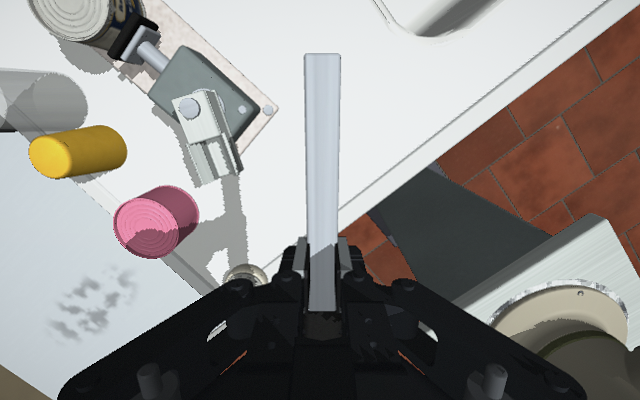

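```bash
python3 - <<'E'
from h import *
d,st=np.load('pics/w4.npy',allow_pickle=True)
b=cv2.resize(d['image'][0:200,90:300][:,:,::-1],None,fx=3,fy=3,interpolation=cv2.INTER_CUBIC); cv2.imwrite('pics/w4c.png',b[:600])
E
```

```text
(no output)
```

View pics/w4c.png

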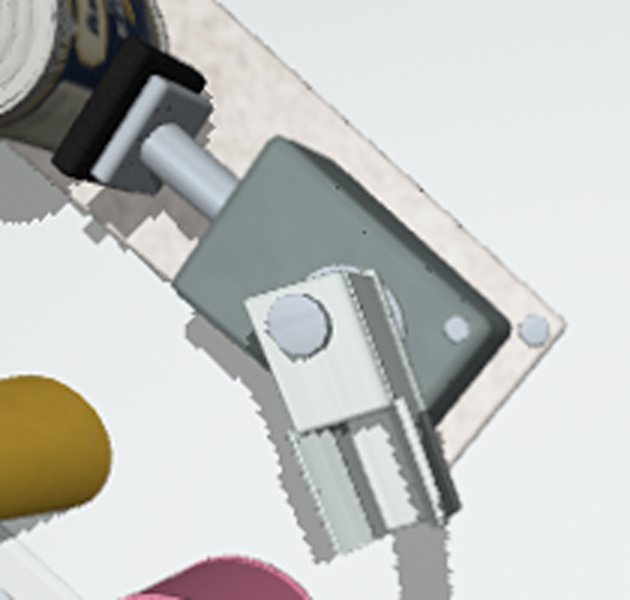

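```bash
python3 - <<'E'
from h import *
d,st=np.load('pics/w4.npy',allow_pickle=True)
f=lambda p,z: toplane(d,np.array(p)/3+[90,0],z,st)
print('bolt',f([(299,324)],.092))
e=f([(222,0),(565,322),(450,465)],.008); print(e)
v=e[0]-e[1]; a=np.degrees(np.arctan2(v[1],v[0])); w=e[2]-e[1]; print('holder yaw',a, np.degrees(np.arctan2(w[1],w[0]))-90)
c,s=np.cos(np.radians(a)),np.sin(np.radians(a))
print('pivot from corner', e[1][:2]+[c*.05-s*.046,s*.05+c*.046])
b=f([(246,299),(372,270),(296,433),(393,404)],.087); print(b)
for i,j in((0,2),(1,3)): v=b[j]-b[i]; print(np.linalg.norm(v),np.degrees(np.arctan2(v[1],v[0])))
t=f([(330,563),(455,512)],.085); print(t, 'mid',t.mean(0))
m=b[2:].mean(0)-b[:2].mean(0); print(np.degrees(np.arctan2(m[1],m[0])))
print('bridge width',np.linalg.norm(b[0]-b[1]),np.linalg.norm(b[2]-b[3]))
E
```

```text
bolt [[0.584831   0.13909446 0.092     ]]
[[0.70159335 0.10712846 0.008     ]
 [0.54317395 0.08763148 0.008     ]
 [0.53220552 0.16116251 0.008     ]]
holder yaw 7.01621804729635 8.484101039129214
pivot from corner [0.58718061 0.13939453]
[[0.60135434 0.1476294  0.087     ]
 [0.58273028 0.11293028 0.087     ]
 [0.56486544 0.16566444 0.087     ]
 [0.55158666 0.13607653 0.087     ]]
0.040702610823246485 153.69860306101478
0.03880301601600586 143.3798968205264
[[0.52944536 0.18952817 0.085     ]
 [0.51520081 0.14597087 0.085     ]] mid [0.52232308 0.16774952 0.085     ]
148.66285428974783
bridge width 0.03938127553276392 0.03243101627426984
```

```bash
python3 - <<'E'
from h import *
rows([.487,.1235,.155],-118,3,.008)
E
```

```text
[[[-0.0142,0.0184,0.0045],[0.0,-4.0,0.0],0.008],[[-0.0139,0.0183,0.0054],[0.1,-4.0,0.1],0.008],[[-0.0134,0.0184,0.0064],[0.0,-3.9,-0.0],0.008]]
end [0.487  0.1235 0.155 ] ang -118.05
```

>>> carry_out(plan=[[[-0.014, 0.018, 0.0045], [0, -4, 0], 0.008], [[-0.014, 0.018, 0.0055], [0, -4, 0.1], 0.008], [[-0.0135, 0.0185, 0.0065], [0, -4, 0], 0.008], [[0, 0, 0], [0, 0, 0], 0.008], [[0, 0, 0], [0, 0, 0], 0.008]])

```text
time_s: 9.02
position: [0.4874, 0.1234, 0.157]
tool_rot: [[-0.47, 0.001, 0.883], [-0.883, 0.001, -0.47], [-0.001, -1.0, -0.0]]
ft_force: [0.1, -0.5, -2.2]
grip_width: 0.0129
```

```bash
python3 - <<'E'
from h import *
st=env.observe(); d=env.get_image('wrist'); save(d,'w5'); np.save('pics/w5.npy',[d,st],allow_pickle=True)
print(st['position'],st['tool_rot'])
b=cv2.resize(d['image'][0:200,40:305][:,:,::-1],None,fx=3,fy=3,interpolation=cv2.INTER_CUBIC); cv2.imwrite('pics/w5c.png',b)
E
```

```text
[0.48735068 0.12335859 0.15704522] [[-4.69592151e-01  6.80431367e-04  8.82883202e-01]
 [-8.82882243e-01  1.30113872e-03 -4.69592644e-01]
 [-1.46827909e-03 -9.99998922e-01 -1.02637603e-05]]
```

View pics/w5c.png

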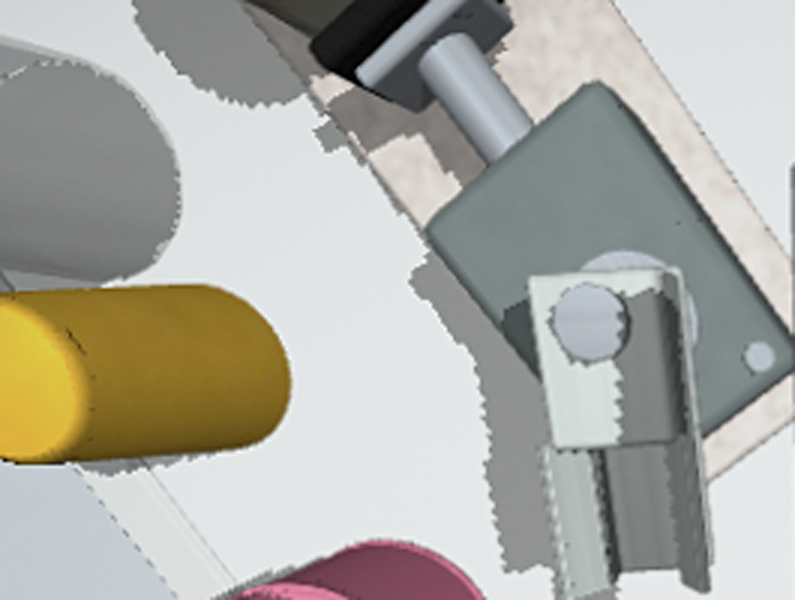

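```bash
python3 - <<'E'
from h import *
d,st=np.load('pics/w5.npy',allow_pickle=True)
f=lambda p,z: toplane(d,np.array(p)/3+[40,0],z,st)
bo=f([(592,322)],.092);print('bolt',bo)
b=f([(530,275),(663,270),(552,447),(685,440)],.087); print(b.round(4))
for i,j in((0,2),(1,3)): v=b[j]-b[i]; print(np.linalg.norm(v),np.degrees(np.arctan2(v[1],v[0])))
m=b[2:].mean(0)-b[:2].mean(0); ang=np.degrees(np.arctan2(m[1],m[0])); print('ang',ang,'mids',b[:2].mean(0),b[2:].mean(0))
u=m/np.linalg.norm(m); print('pivot from bridge',b[:2].mean(0)+u*.014,b[2:].mean(0)-u*.030)
print('bridge width',np.linalg.norm(b[0]-b[1]),np.linalg.norm(b[2]-b[3]))
fl=f([(615,570),(682,568),(610,450),(672,446)],.060); print('floor',fl, np.linalg.norm(fl[0]-fl[1]))
for p in ((fl[0]+fl[1])/2,): q=p-bo[0]; print(np.degrees(np.arctan2(q[1],q[0])),np.hypot(q[0],q[1]))
e=f([(615,0),(790,240)],.008); v=e[0]-e[1]; print('hyaw',np.degrees(np.arctan2(v[1],v[0])))
# overlay
piv=np.array([.586,.139]);
import itertools
im=d['image'].copy()
img=cv2.resize(im[:,:,::-1],None,fx=1,fy=1)
E
```

```text
bolt [[0.58521956 0.13910836 0.092     ]]
[[0.6018 0.1475 0.087 ]
 [0.5879 0.1192 0.087 ]
 [0.5655 0.1655 0.087 ]
 [0.5513 0.1352 0.087 ]]
0.040526607200209015 153.68071162174135
0.039936782427551595 156.37350944030962
ang 155.01723913938704 mids [0.59487004 0.13335245 0.087     ] [0.55841269 0.15033944 0.087     ]
pivot from bridge [0.58217995 0.13926529 0.087     ] [0.58560574 0.13766907 0.087     ]
bridge width 0.03162191463744311 0.033506246691744596
floor [[0.52794352 0.17914966 0.06      ]
 [0.51920377 0.1613678  0.06      ]
 [0.55835989 0.16141224 0.06      ]
 [0.55108481 0.14534575 0.06      ]] 0.019813575652217443
153.19202036495392 0.06906927456297086
hyaw 9.36416374561691
```

```bash
python3 - <<'E'
from h import *
P,R=rows([.4625,.2008,.14],-116.7,3,.008)
P,R=rows([.4625,.2008,.102],-116.7,2,.008,p0=P,R0=R)
E
```

```text
[[[-0.0189,0.0058,-0.0194],[-0.0,-0.4,-0.0],0.008],[[-0.019,0.0058,-0.0194],[-0.0,-0.5,-0.1],0.008],[[-0.0191,0.0058,-0.0191],[-0.0,-0.4,-0.0],0.008]]
end [0.4625 0.2008 0.14  ] ang -116.69
[[[-0.0,0.019,-0.0],[-0.0,0.0,-0.0],0.008],[[-0.0,0.019,-0.0],[-0.0,0.0,-0.0],0.008]]
end [0.4625 0.2008 0.102 ] ang -116.69
```

>>> carry_out(plan=[[[-0.019, 0.006, -0.0195], [0, -0.4, 0], 0.008], [[-0.019, 0.006, -0.0195], [0, -0.5, -0.1], 0.008], [[-0.019, 0.0055, -0.019], [0, -0.4, 0], 0.008], [[0, 0.019, 0], [0, 0, 0], 0.008], [[0, 0.019, 0], [0, 0, 0], 0.008], [[0, 0, 0], [0, 0, 0], 0.008]])

```text
time_s: 9.82
position: [0.4618, 0.201, 0.1012]
tool_rot: [[-0.448, -0.001, 0.894], [-0.894, -0.0, -0.448], [0.001, -1.0, -0.001]]
ft_force: [0.1, -0.8, -1.7]
grip_width: 0.0126
```

```bash
python3 - <<'E'
from h import *
st=env.observe(); d=env.get_image('wrist'); save(d,'w6'); np.save('pics/w6.npy',[d,st],allow_pickle=True)
print(st['position'],st['tool_rot'],st['ft_force'],st['wrist_torque'])
b=cv2.resize(d['image'][0:200,200:440][:,:,::-1],None,fx=3,fy=3,interpolation=cv2.INTER_CUBIC); cv2.imwrite('pics/w6c.png',b)
E
```

```text
[0.46178207 0.20104037 0.10121342] [[-4.48189004e-01 -1.36163023e-03  8.93937784e-01]
 [-8.93938249e-01 -4.48800224e-04 -4.48189921e-01]
 [ 1.01146842e-03 -9.99998972e-01 -1.01606602e-03]] [ 0.1318642  -0.76088956 -1.6813101 ] [-0.01269832 -0.07376408 -0.00465788]
```

View pics/w6c.png

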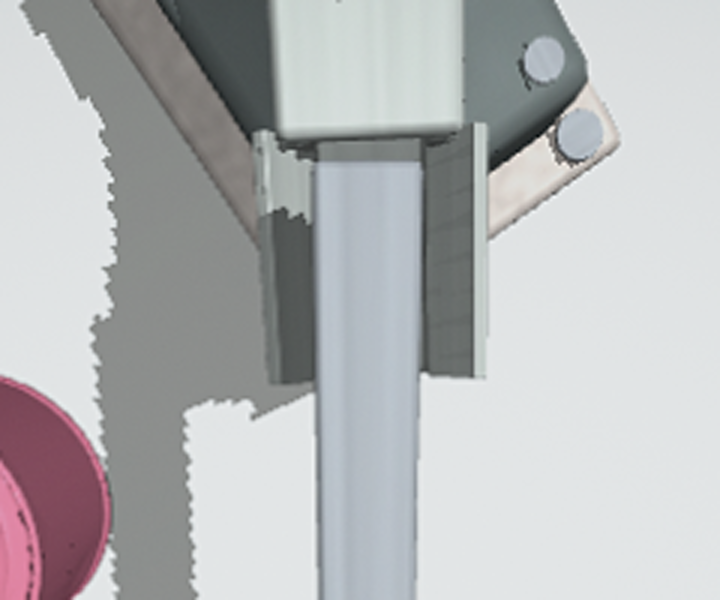

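>>> carry_out(plan=[[[0.0022, 0, 0], [0, -1, 0], 0.008], [[0, 0.01, 0], [0, 0, 0], 0.008], [[0, 0.008, 0], [0, 0, 0], 0.008], [[0, 0.004, 0], [0, 0, 0], 0.008]])

```text
time_s: 10.38
position: [0.4611, 0.1994, 0.0787]
tool_rot: [[-0.432, -0.001, 0.902], [-0.902, -0.0, -0.432], [0.001, -1.0, -0.001]]
ft_force: [-0.1, 0.2, -1.9]
grip_width: 0.0127
```

>>> carry_out(plan=[[[0, 0.004, 0], [0, 0, 0], 0.008], [[0, 0.003, 0], [0, 0, 0], 0.008], [[0, 0.003, 0], [0, 0, 0], 0.008]])

```text
time_s: 10.75
position: [0.4614, 0.1995, 0.0693]
tool_rot: [[-0.432, 0.0, 0.902], [-0.902, -0.0, -0.432], [-0.0, -1.0, 0.0]]
ft_force: [-0.6, 0.4, -1.5]
grip_width: 0.0129
```

>>> carry_out(plan=[[[0, 0.002, 0], [0, 0, 0], 0.008], [[0, 0, 0.005], [0, 0, 0], 0.008], [[0, 0, 0.005], [0, 0, 0], 0.008], [[0, 0, 0], [0, 0, 0], 0.008]])

```text
time_s: 11.25
position: [0.4709, 0.195, 0.0675]
tool_rot: [[-0.432, 0.001, 0.902], [-0.902, -0.0, -0.432], [-0.0, -1.0, 0.001]]
ft_force: [1.1, -0.5, -2.3]
grip_width: 0.0127
```

```bash
python3 - <<'E'
from h import *
st=env.observe(); d=env.get_image('wrist'); save(d,'w7'); np.save('pics/w7.npy',[d,st],allow_pickle=True)
R=np.array(st['tool_rot']);print(st['position'],R.T@st['ft_force'],R.T@st['wrist_torque'])
b=cv2.resize(d['image'][0:200,200:440][:,:,::-1],None,fx=3,fy=3,interpolation=cv2.INTER_CUBIC); cv2.imwrite('pics/w7c.png',b)
E
```

```text
[0.47091314 0.1949662  0.06749639] [-0.05053899  2.2755456   1.16645518] [ 0.04874965  0.02371373 -0.01269204]
```

View pics/w7c.png

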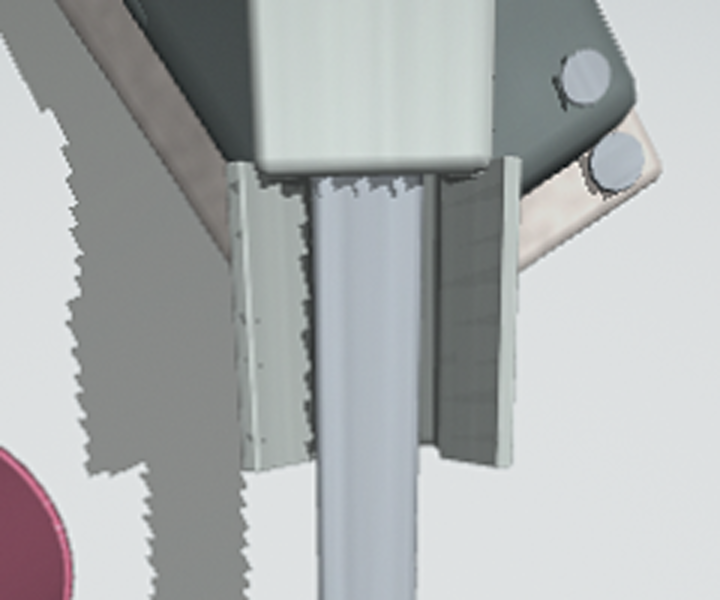

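>>> carry_out(plan=[[[0.0009, 0, 0], [0, 0, 0], 0.008], [[0, 0, 0.005], [0, 0, 0], 0.008], [[0, 0, 0.005], [0, 0, 0], 0.008], [[0, 0, 0.005], [0, 0, 0], 0.008], [[0, 0, 0.003], [0, 0, 0], 0.008]])

```text
time_s: 11.92
position: [0.4866, 0.1864, 0.0674]
tool_rot: [[-0.432, 0.0, 0.902], [-0.902, -0.0, -0.432], [-0.0, -1.0, 0.0]]
ft_force: [-0.2, -0.5, -2.4]
grip_width: 0.0123
```

>>> carry_out(plan=[[[0, 0, 0.002], [0, 0, 0], 0.008], [[0, 0, 0.002], [0, 0, 0], 0.008]])

```text
time_s: 12.18
position: [0.4899, 0.1848, 0.0674]
tool_rot: [[-0.432, 0.0, 0.902], [-0.902, -0.0, -0.432], [0.0, -1.0, 0.0]]
ft_force: [-0.6, 0.4, -2.6]
grip_width: 0.0125
```

>>> carry_out(plan=[[[0, 0, 0.001], [0, 0, 0], 0.008], [[0, 0, 0.001], [0, 0, 0], 0.008]])

```text
time_s: 12.42
position: [0.4916, 0.184, 0.0674]
tool_rot: [[-0.432, 0.0, 0.902], [-0.902, -0.0, -0.432], [0.0, -1.0, 0.0]]
ft_force: [0.2, -0.4, -2.8]
grip_width: 0.0124
```

>>> carry_out(plan=[[[0, 0, 0.001], [0, 0, 0], 0.008], [[0, 0, 0.001], [0, 0, 0], 0.008]])

```text
time_s: 12.68
position: [0.4929, 0.1833, 0.0673]
tool_rot: [[-0.432, -0.001, 0.902], [-0.902, 0.0, -0.432], [0.0, -1.0, -0.001]]
ft_force: [-4.1, 3.1, -1.2]
grip_width: 0.0126
```

>>> carry_out(plan=[[[0, 0, 0.001], [0, 0, 0], 0.008]])

```text
time_s: 12.8
position: [0.4929, 0.1831, 0.0671]
tool_rot: [[-0.431, -0.003, 0.902], [-0.902, 0.001, -0.431], [0.001, -1.0, -0.003]]
ft_force: [-7.1, 4.5, 0.3]
grip_width: 0.0126
```

>>> carry_out(plan=[[[0, 0, 0.001], [0, 0, 0], 0.008]])

```text
time_s: 12.92
position: [0.4929, 0.183, 0.0669]
tool_rot: [[-0.431, -0.005, 0.902], [-0.902, 0.001, -0.431], [0.002, -1.0, -0.005]]
ft_force: [-10.8, 5.8, 0.7]
grip_width: 0.0127
```

>>> carry_out(plan=[[[0, 0, -0.002], [0, 0, 0], 0.008], [[0, 0, -0.0013], [0, 0, 0], 0.008], [[0.0045, 0, 0.0001], [0, -2.5, 0], 0.008], [[0.0045, 0, 0.0001], [0, -2.5, 0], 0.008], [[0.009, 0, 0.0004], [0, -5, 0], 0.008]])

```text
time_s: 13.55
position: [0.4864, 0.1678, 0.0676]
tool_rot: [[-0.266, 0.002, 0.964], [-0.964, 0.002, -0.266], [-0.003, -1.0, 0.001]]
ft_force: [1.2, 9.3, -2.9]
grip_width: 0.0128
```

>>> carry_out(plan=[[[0.009, 0, 0.0004], [0, -5, 0], 0.008], [[0.009, 0, 0.0004], [0, -5, 0], 0.008], [[0.009, 0, 0.0004], [0, -5, 0], 0.008], [[0.009, 0, 0.0004], [0, -5, 0], 0.008]])

```text
time_s: 14.05
position: [0.4826, 0.1328, 0.0675]
tool_rot: [[0.08, 0.001, 0.997], [-0.997, 0.004, 0.08], [-0.004, -1.0, 0.001]]
ft_force: [0.7, 15.3, -3.2]
grip_width: 0.0126
```

```bash
cat >> h.py <<'E'
def swing():
    st=env.observe(); R=np.array(st['tool_rot']); p=st['position'][:2]-np.array([.5853,.139])
    print('t',st['time_s'],'r',np.hypot(*p).round(4),'posang',(np.degrees(np.arctan2(p[1],p[0]))%360).round(2),'barang',(np.degrees(np.arctan2(-R[1,2],-R[0,2]))%360).round(2),'z',st['position'][2].round(4),'F tool',(R.T@st['ft_force']).round(1),'M',(R.T@st['wrist_torque']).round(2),'q',st['q'].round(1),'g',st['grip_width'])
    return st
E
python3 -c "
from h import *
swing()"
```

```text
t 14.05 r 0.1029 posang 183.44 barang 184.6 z 0.0675 F tool [-15.1   3.3   1.9] M [ 0.23 -0.42  2.58] q [ 1.7 27.8 95.8  0.3 56.3 87. ] g 0.012596858256949745
```

>>> carry_out(plan=[[[0.009, 0, 0.0004], [0, -5, 0], 0.008], [[0.009, 0, 0.0004], [0, -5, 0], 0.008], [[0.009, 0, 0.0004], [0, -5, 0], 0.008], [[0.009, 0, 0.0004], [0, -5, 0], 0.008]])

```text
time_s: 14.55
position: [0.491, 0.0984, 0.0674]
tool_rot: [[0.416, -0.001, 0.909], [-0.909, 0.004, 0.416], [-0.004, -1.0, 0.001]]
ft_force: [-2.2, 16.7, -1.7]
grip_width: 0.0127
```

```bash
python3 -c "
from h import *
swing()"
```

```text
t 14.55 r 0.1027 posang 203.28 barang 204.61 z 0.0674 F tool [-16.1   1.8   4.9] M [ 0.94 -0.44  2.62] q [-2.4 27.9 95.7  0.3 56.5 62.9] g 0.012712411352345904
```

>>> carry_out(plan=[[[0.009, 0, 0.0004], [0, -5, 0], 0.008], [[0.009, 0, 0.0004], [0, -5, 0], 0.008], [[0.009, 0, 0.0004], [0, -5, 0], 0.008], [[0.009, 0, 0.0004], [0, -5, 0], 0.008]])

```text
time_s: 15.05
position: [0.5112, 0.0683, 0.0673]
tool_rot: [[0.703, -0.001, 0.712], [-0.712, 0.003, 0.703], [-0.003, -1.0, 0.001]]
ft_force: [-1.3, 9.2, -0.5]
grip_width: 0.0127
```

```bash
python3 -c "
from h import *
swing()"
```

```text
t 15.05 r 0.1025 posang 223.65 barang 224.63 z 0.0673 F tool [-7.5  0.5  5.5] M [ 0.88 -0.28  1.37] q [-5.6 29.1 93.3  0.2 57.8 39.6] g 0.012682462535222865
```

>>> carry_out(plan=[[[0.0072, 0, 0.0002], [0, -4, 0], 0.008], [[0.0072, 0, 0.0002], [0, -4, 0], 0.008], [[0.0072, 0, 0.0002], [0, -4, 0], 0.008]])

```text
time_s: 15.42
position: [0.5287, 0.0528, 0.0675]
tool_rot: [[0.834, 0.001, 0.551], [-0.551, -0.0, 0.834], [0.001, -1.0, 0.0]]
ft_force: [0.9, -0.8, -2.4]
grip_width: 0.0125
```

```bash
python3 -c "
from h import *
swing()"
```

```text
t 15.425 r 0.1032 posang 236.72 barang 236.56 z 0.0675 F tool [ 1.2  2.4 -0.1] M [-0.02 -0.04 -0.02] q [-7.1 30.2 90.8 -0.  58.9 26.4] g 0.012527857514845255
```

Past the dead point, with almost no load. I'll continue in small steps to the stop.

>>> carry_out(plan=[[[0.0054, 0, 0.0001], [0, -3, 0], 0.008], [[0.0036, 0, 0.0001], [0, -2, 0], 0.008], [[0.0036, 0, 0.0001], [0, -2, 0], 0.008]])

```text
time_s: 15.8
position: [0.5392, 0.0466, 0.0674]
tool_rot: [[0.895, -0.0, 0.446], [-0.446, 0.0, 0.895], [-0.0, -1.0, -0.0]]
ft_force: [-0.7, -1.3, -1.9]
grip_width: 0.0128
```

```bash
python3 -c "
from h import *
st=swing()
d=env.get_image('wrist'); save(d,'w8')"
```

```text
t 15.8 r 0.1033 posang 243.46 barang 243.5 z 0.0674 F tool [-0.   1.9 -1.5] M [-0.04 -0.04 -0.04] q [-7.6 31.  89.1 -0.  59.8 18.9] g 0.012833392239587696
```

View pics/w8.png

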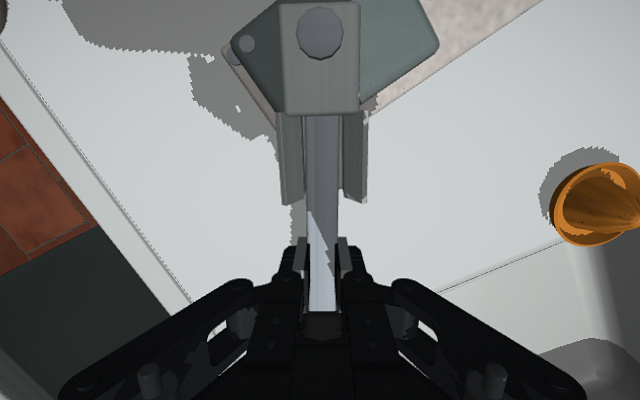

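>>> carry_out(plan=[[[0.0018, 0, 0], [0, -1, 0], 0.008], [[0.0018, 0, 0], [0, -1, 0], 0.008]])

```text
time_s: 16.1
position: [0.5424, 0.0452, 0.0674]
tool_rot: [[0.91, -0.0, 0.415], [-0.415, -0.0, 0.91], [-0.0, -1.0, -0.0]]
ft_force: [-0.7, 0.5, -2.1]
grip_width: 0.0126
```

```bash
python3 -c "
from h import *
st=swing()"
```

```text
t 16.1 r 0.1032 posang 245.41 barang 245.48 z 0.0674 F tool [-0.8  2.1  0.2] M [-0.01 -0.05 -0.  ] q [-7.7 31.3 88.7 -0.  60.1 16.8] g 0.012610055906862812
```

>>> carry_out(plan=[[[0.0018, 0, 0], [0, -0.8, 0], 0.008], [[0.0018, 0, 0], [0, -0.4, 0], 0.008]])

```text
time_s: 16.35
position: [0.5439, 0.0443, 0.0671]
tool_rot: [[0.918, -0.005, 0.396], [-0.396, 0.001, 0.918], [-0.005, -1.0, -0.001]]
ft_force: [-10.3, 2.6, 2.8]
grip_width: 0.0126
```

```bash
python3 -c "
from h import *
st=swing()"
```

```text
t 16.35 r 0.1034 posang 246.38 barang 246.7 z 0.0671 F tool [-10.5  -2.8  -1.6] M [-0.01 -0.39  1.79] q [-7.8 31.5 88.2  0.  60.5 15.5] g 0.012568268873729634
```

>>> carry_out(plan=[[[0.001, 0, 0], [0, 0, 0], 0.008], [[0.0007, 0, 0], [0, 0, 0], 0.008]])

```text
time_s: 16.6
position: [0.5441, 0.0441, 0.0669]
tool_rot: [[0.919, -0.008, 0.395], [-0.395, 0.002, 0.919], [-0.008, -1.0, -0.002]]
ft_force: [-13.9, 5.5, 5.8]
grip_width: 0.0127
```

```bash
python3 -c "
from h import *
st=swing()"
```

```text
t 16.6 r 0.1035 posang 246.5 barang 246.72 z 0.0669 F tool [-15.   -5.7  -0.5] M [-0.02 -0.56  2.43] q [-7.8 31.6 88.1  0.  60.8 15.4] g 0.012662336067214355
```

>>> carry_out(plan=[[[0.0013, -0.0005, 0], [0, 0, 0], 0.008], [[0.0006, 0, 0], [0, 0, 0], 0.008]])

```text
time_s: 16.85
position: [0.5443, 0.044, 0.067]
tool_rot: [[0.919, -0.012, 0.395], [-0.395, 0.003, 0.919], [-0.012, -1.0, -0.002]]
ft_force: [-18.6, 6.9, 6.0]
grip_width: 0.0126
```

```bash
python3 -c "
from h import *
st=swing()"
```

```text
t 16.85 r 0.1035 posang 246.66 barang 246.76 z 0.067 F tool [-19.9  -5.8  -1. ] M [ 0.1  -0.69  3.26] q [-7.8 31.7 87.9  0.1 61.1 15.4] g 0.01264101499998428
```

>>> carry_out(plan=[[[0.0003, 0, 0], [0, -0.7, 0], 0.008], [[0, 0, 0], [0, -0.5, 0], 0.008]])

```text
time_s: 17.1
position: [0.5449, 0.0436, 0.067]
tool_rot: [[0.927, -0.011, 0.375], [-0.375, 0.002, 0.927], [-0.011, -1.0, -0.002]]
ft_force: [-17.1, 4.6, 3.6]
grip_width: 0.0123
```

```bash
python3 -c "
from h import *
st=swing()"
```

```text
t 17.1 r 0.1036 posang 247.04 barang 247.97 z 0.067 F tool [-17.6  -3.5  -2.2] M [-0.07 -0.54  2.81] q [-7.9 31.7 87.8  0.  61.1 14.2] g 0.012300810025352087
```

>>> carry_out(plan=[[[0.0006, 0, 0], [0, -0.8, 0], 0.008], [[0.0004, 0, 0], [0, -0.7, 0], 0.008]])

```text
time_s: 17.35
position: [0.5453, 0.0434, 0.067]
tool_rot: [[0.936, -0.012, 0.352], [-0.352, 0.003, 0.936], [-0.012, -1.0, -0.002]]
ft_force: [-19.0, 6.6, 7.4]
grip_width: 0.0126
```

```bash
python3 -c "
from h import *
st=swing()"
```

```text
t 17.35 r 0.1036 posang 247.28 barang 249.4 z 0.067 F tool [-20.1  -7.2  -0.5] M [0.08 0.07 3.39] q [-7.9 31.8 87.7  0.1 61.2 12.7] g 0.012596039519748047
```

>>> carry_out(plan=[[[0.0002, 0, 0], [0, -0.2, 0], 0.008], [[0, 0, 0], [0, 0, 0], 0.008], [[0, 0, 0], [0, 0, 0], 0.008], [[0, 0, 0], [0, 0, 0], 0.008], [[0, 0, 0], [0, 0, 0], 0.008]])

```text
time_s: 17.98
position: [0.5453, 0.0434, 0.067]
tool_rot: [[0.937, -0.012, 0.349], [-0.349, 0.003, 0.937], [-0.013, -1.0, -0.001]]
ft_force: [-19.4, 6.5, 6.6]
grip_width: 0.0124
```

```bash
python3 -c "
from h import *
st=swing()"
```

```text
t 17.975 r 0.1036 posang 247.3 barang 249.55 z 0.067 F tool [-20.5  -6.3  -0.7] M [0.06 0.14 3.45] q [-7.9 31.8 87.7  0.1 61.3 12.5] g 0.012392634383574828
```

>>> carry_out(plan=[[[0.0007, 0, 0], [0, -0.4, 0], 0.008], [[0, 0, 0], [0, 0, 0], 0.008], [[0, 0, 0], [0, 0, 0], 0.008], [[0, 0, 0], [0, 0, 0], 0.008]])

```text
time_s: 18.48
position: [0.5454, 0.0433, 0.067]
tool_rot: [[0.939, -0.014, 0.343], [-0.343, 0.003, 0.939], [-0.014, -1.0, -0.001]]
ft_force: [-22.0, 6.3, 8.3]
grip_width: 0.0125
```

```bash
python3 -c "
from h import *
st=swing()
d=env.get_image('wrist'); save(d,'w9')"
```

```text
t 18.475 r 0.1036 posang 247.37 barang 249.94 z 0.067 F tool [-23.   -8.   -1.7] M [0.08 0.33 3.76] q [-7.9 31.8 87.6  0.1 61.4 12.1] g 0.012546160377419754
```

View pics/w9.png

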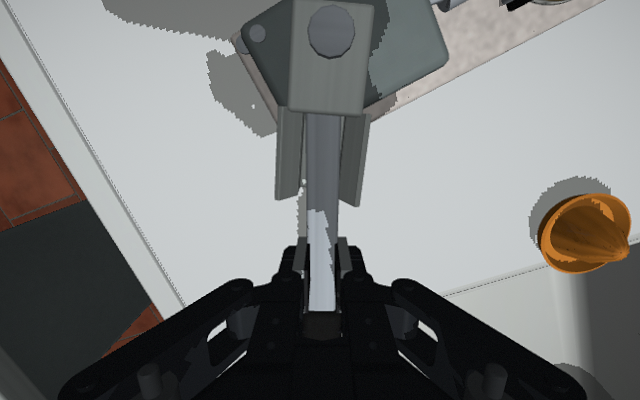

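>>> carry_out(plan=[[[-0.002, 0, 0], [0, 1.5, 0], 0.008], [[-0.002, 0, 0], [0, 1.5, 0], 0.008], [[-0.001, 0, 0], [0, 0.5, 0], 0.008], [[0, 0, 0], [0, 0, 0], 0.008]])

```text
time_s: 19.02
position: [0.5438, 0.0443, 0.0673]
tool_rot: [[0.917, -0.006, 0.399], [-0.399, 0.002, 0.917], [-0.006, -1.0, -0.001]]
ft_force: [-9.3, 4.3, 0.7]
grip_width: 0.0126
```

```bash
python3 -c "
from h import *
st=swing()"
```

```text
t 19.025 r 0.1034 posang 246.31 barang 246.5 z 0.0673 F tool [-10.3  -0.6   0.2] M [ 0.2  -0.44  1.75] q [-7.8 31.5 88.2  0.  60.7 15.7] g 0.012588092688975342
```

>>> carry_out(plan=[[[-0.0015, 0, 0], [0, 0.3, 0], 0.008], [[-0.0008, -0.0005, 0], [0, 0.2, 0], 0.008], [[0, 0, 0], [0, 0, 0], 0.008]])

```text
time_s: 19.4
position: [0.5432, 0.0446, 0.0679]
tool_rot: [[0.913, -0.003, 0.407], [-0.407, 0.001, 0.913], [-0.003, -1.0, -0.001]]
ft_force: [-5.5, 3.2, -4.1]
grip_width: 0.013
```

```bash
python3 -c "
from h import *
st=swing()"
```

```text
t 19.4 r 0.1033 posang 245.97 barang 245.96 z 0.0679 F tool [-6.3  4.1  0.6] M [ 0.11 -0.26  1.02] q [-7.8 31.3 88.4  0.  60.4 16.3] g 0.012961850241099289
```

>>> carry_out(plan=[[[-0.0012, 0, 0], [0, 0.2, 0], 0.008], [[0, 0, -0.004], [0, 0, 0], 0.008], [[0, 0, -0.006], [0, 0, 0], 0.008], [[0, 0, -0.008], [0, 0, 0], 0.008]])

```text
time_s: 19.9
position: [0.5357, 0.0281, 0.0685]
tool_rot: [[0.912, 0.0, 0.411], [-0.411, 0.0, 0.912], [0.0, -1.0, 0.0]]
ft_force: [-2.7, 3.4, -2.0]
grip_width: 0.0126
```

```bash
python3 -c "
from h import *
st=swing()"
```

```text
t 19.9 r 0.1215 posang 245.89 barang 245.75 z 0.0685 F tool [-3.9  2.   2. ] M [ 0.4  -0.24  0.73] q [-9.7 30.6 89.9  0.  59.5 14.6] g 0.012551588736667396
```

>>> carry_out(plan=[[[-0.0006, 0, -0.008], [0, 0, 0], 0.008], [[0, 0, -0.012], [0, 0, 0], 0.008], [[0, 0, -0.015], [0, 0, 0], 0.008], [[0, 0, -0.018], [0, 0, 0], 0.008]])

```text
time_s: 20.4
position: [0.5133, -0.0212, 0.0686]
tool_rot: [[0.912, 0.001, 0.411], [-0.411, -0.001, 0.912], [0.001, -1.0, -0.0]]
ft_force: [0.3, -0.7, -1.7]
grip_width: 0.0132
```

```bash
python3 -c "
from h import *
st=swing()
d=env.get_image('wrist'); save(d,'w10')"
```

```text
t 20.4 r 0.1756 posang 245.81 barang 245.71 z 0.0686 F tool [ 0.6  1.7 -0.5] M [ 0.05 -0.   -0.01] q [-15.6  28.8  93.6  -0.   57.6   8.7] g 0.013164280394005507
```

View pics/w10.png

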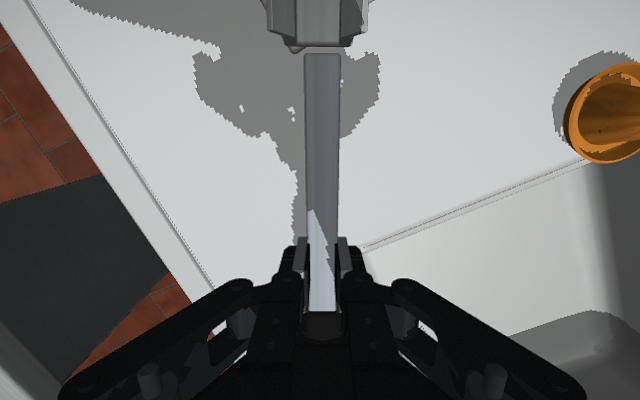

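```bash
python3 - <<'E'
from h import *
P,R=rows([.505,-.0395,.09],-24.3,1,.008)
P,R=rows([.445,.05,.06],0,4,.008,p0=P,R0=R)
P,R=rows([.445,.05,.015],0,2,.008,p0=P,R0=R)
E
```

```text
[[[-0.0001,-0.0214,-0.0184],[0.1,-0.0,0.1],0.008]]
end [ 0.505  -0.0395  0.09  ] ang -24.35
[[[-0.0229,0.0075,0.0142],[-0.0,-6.1,-0.0],0.008],[[-0.0212,0.0075,0.0165],[-0.0,-6.1,-0.0],0.008],[[-0.0194,0.0076,0.0187],[-0.0,-6.1,-0.0],0.008],[[-0.0173,0.0075,0.0207],[-0.1,-6.0,-0.0],0.008]]
end [0.445 0.05  0.06 ] ang -0.05
[[[0.0,0.0225,0.0],[0.0,-0.0,-0.0],0.008],[[0.0001,0.0225,0.0],[0.0,-0.0,-0.0],0.008]]
end [0.445 0.05  0.015] ang -0.05
```

>>> carry_out(plan=[[[0, -0.02, -0.03], [0.1, 0, 0.1], 0.008], [[0, -0.015, -0.015], [0, 0, 0], 0.008], [[-0.023, 0, 0.015], [0, -6.1, 0], 0.008], [[-0.021, 0, 0.018], [0, -6.1, 0], 0.008], [[-0.02, 0, 0.02], [0, -6.1, 0], 0.008], [[-0.017, 0, 0.022], [0, -6, 0], 0.008], [[0, 0, 0], [0, 0, 0], 0.008]])

```text
time_s: 21.32
position: [0.4351, 0.0342, 0.1041]
tool_rot: [[1.0, -0.0, -0.002], [0.002, 0.002, 1.0], [-0.0, -1.0, 0.002]]
ft_force: [-0.5, 0.6, -2.2]
grip_width: 0.0127
```

```bash
python3 - <<'E'
from h import *
st=swing();d=env.get_image('wrist'); save(d,'w11')
P,R=rows([.445,.045,.045],0,2,.008)
P,R=rows([.445,.045,.012],0,2,.008,p0=P,R0=R)
E
```

```text
t 21.325 r 0.1831 posang 214.92 barang 270.14 z 0.1041 F tool [-0.5  2.2  0.6] M [-0.03  0.02  0.01] q [-1.120e+01  1.950e+01  1.029e+02  1.000e-01  5.770e+01 -1.140e+01] g 0.01265822446328571
[[[0.0045,0.0296,0.0057],[-0.1,0.0,0.0],0.008],[[0.0044,0.0296,0.0058],[-0.0,0.0,0.0],0.008]]
end [0.445 0.045 0.045] ang 0.02
[[[0.0,0.0165,0.0],[-0.0,0.0,0.0],0.008],[[0.0,0.0165,0.0],[-0.0,0.0,0.0],0.008]]
end [0.445 0.045 0.012] ang 0.02
```

View pics/w11.png

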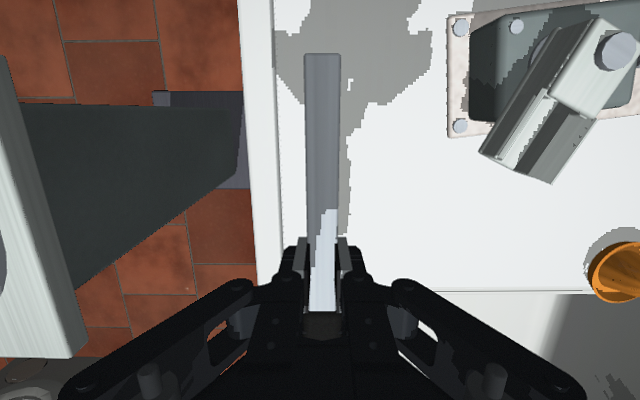

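>>> carry_out(plan=[[[0.003, 0.03, 0.013], [0, 0, 0], 0.008], [[0.003, 0.03, 0.013], [0, 0, 0], 0.008], [[0, 0.018, 0], [0, 0, 0], 0.008], [[0, 0.014, 0], [0, 0, 0], 0.008], [[0, 0.004, 0], [0, 0, 0], 0.008], [[0, 0.002, 0], [0, 0, 0], 0.008]])

```text
time_s: 22.12
position: [0.4424, 0.059, 0.0059]
tool_rot: [[1.0, 0.0, 0.001], [-0.001, 0.002, 1.0], [0.0, -1.0, 0.002]]
ft_force: [0.9, 0.6, -1.9]
grip_width: 0.0126
```

>>> carry_out(plan=[[[0, 0.001, 0], [0, 0, 0], 0.008], [[0, 0, 0], [0, 0, 0], 0.008]])

```text
time_s: 22.38
position: [0.442, 0.0594, 0.005]
tool_rot: [[1.0, 0.0, -0.0], [0.0, 0.002, 1.0], [0.0, -1.0, 0.002]]
ft_force: [0.1, 0.1, -1.6]
grip_width: 0.0126
```

>>> carry_out(plan=[[[0, 0.0007, 0], [0, 0, 0], 0.008], [[0, 0, 0], [0, 0, 0], 0.008], [[0, 0, 0], [0, 0, 0], 0.02], [[0, 0, 0], [0, 0, 0], 0.034], [[0, 0, 0], [0, 0, 0], 0.036], [[0, 0, 0], [0, 0, 0], 0.036], [[0, -0.005, 0], [0, 0, 0], 0.036]])

```text
time_s: 23.25
position: [0.4416, 0.0595, 0.009]
tool_rot: [[1.0, -0.001, -0.0], [0.0, 0.002, 1.0], [-0.001, -1.0, 0.002]]
ft_force: [0.3, -0.3, -0.8]
grip_width: 0.036
```

>>> carry_out(plan=[[[0, -0.02, 0], [0, 0, 0], 0.036], [[0, -0.035, 0], [0, 0, 0], 0.036], [[0, -0.05, 0], [0, 0, 0], 0.036], [[0, -0.05, -0.03], [0, 0, 0], 0.036], [[0, 0, -0.03], [0, 0, 0], 0.036], [[0, 0, 0], [0, 0, 0], 0.036], [[0, 0, 0], [0, 0, 0], 0.036]])

```text
time_s: 24.12
position: [0.4416, -0.0004, 0.1637]
tool_rot: [[1.0, -0.002, -0.0], [0.0, 0.003, 1.0], [-0.002, -1.0, 0.003]]
ft_force: [-0.9, 0.2, -0.7]
grip_width: 0.0359
```

```bash
python3 - <<'E'
from h import *
st=swing();d=env.get_image('wrist'); save(d,'w12'); d2=env.get_image('top'); save(d2,'top2')
cv2.imwrite('pics/top2c.png',cv2.resize(d2['image'][120:280,150:450][:,:,::-1],None,fx=2.6,fy=2.6,interpolation=cv2.INTER_CUBIC))
for t in ('bar','tin','lever'):
  for o in env.outline_of(t,d)[:3]:
    print(t,o['conf'],o['pixel'])
E
```

```text
t 24.125 r 0.2002 posang 224.12 barang 270.02 z 0.1637 F tool [-0.9  0.7  0.2] M [-0.01 -0.01  0.  ] q [-15.6  15.1  97.    0.1  68.  -15.6] g 0.03594885395012324
bar 0.93 [123.1, 319.2]
tin 0.74 [53.0, 624.8]
lever 0.62 [55.8, 496.4]
lever 0.18 [31.2, 628.9]
```

View pics/w12.png

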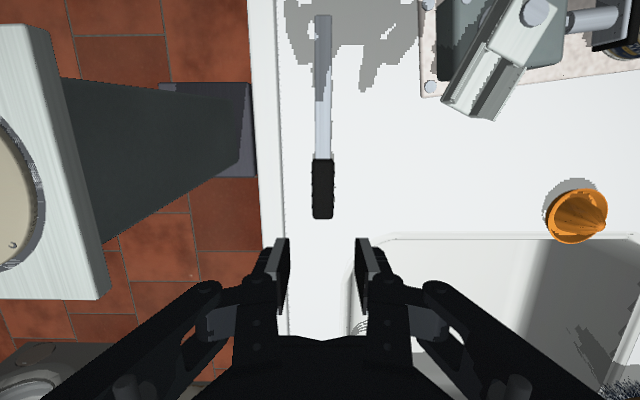

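View pics/top2c.png

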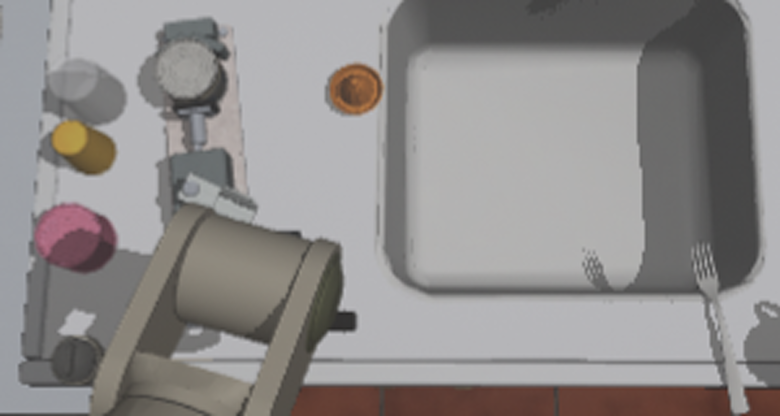

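```bash
python3 - <<'E'
from h import *
d=env.get_image('top')
p=toplane(d,[(191/2.6+150,70/2.6+120)],.066)[0]; print(p)
piv=np.array([.5853,.139]); v=p[:2]-piv
for a in (7.5,8.5,9.3):
    u=np.radians(a); print(a,v@[np.cos(u),np.sin(u)], v@[-np.sin(u),np.cos(u)])
E
```

```text
[0.72923449 0.15347368 0.066     ]
7.5 0.14459230021933017 -0.004437367600093605
8.5 0.14449283536878982 -0.0069601753586447145
9.3 0.14438157156296433 -0.008976931933789681
```

>>> carry_out(plan=[[[0, -0.045, 0.01], [0, 0, 0], 0.036], [[0.04, -0.04, 0.03], [0, 0, 0], 0.036], [[0.045, 0, 0.03], [0, 0, 0], 0.036], [[0.045, 0, 0.03], [0, 0, 0], 0.036], [[0.04, 0, 0], [0, 0, 0], 0.036], [[0, 0, 0], [0, 0, 0], 0.036], [[0, 0, 0], [0, 0, 0], 0.036]])

```text
time_s: 25.3
position: [0.6104, 0.0984, 0.2478]
tool_rot: [[1.0, -0.002, -0.001], [0.001, 0.002, 1.0], [-0.002, -1.0, 0.002]]
ft_force: [1.0, -0.0, -0.3]
grip_width: 0.0362
```

```bash
python3 - <<'E'
from h import *
st=swing();d=env.get_image('wrist'); save(d,'w13'); np.save('pics/w13.npy',[d,st],allow_pickle=True)
for o in env.outline_of('tin',d)[:3]: print(o['conf'],o['pixel'])
E
```

```text
t 25.3 r 0.0477 posang 301.76 barang 270.04 z 0.2478 F tool [ 1.   0.3 -0. ] M [0.03 0.05 0.03] q [-1.8 28.3 60.8  0.1 91.  -1.9] g 0.03615234196739359
0.92 [18.9, 263.5]
0.78 [120.4, 434.4]
```

View pics/w13.png

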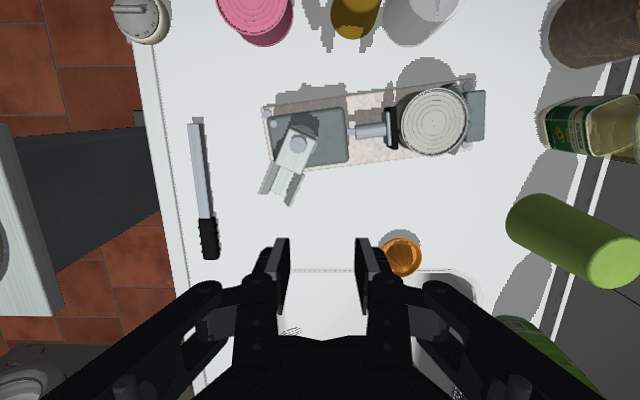

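```bash
python3 - <<'E'
from h import *
d,st=np.load('pics/w13.npy',allow_pickle=True)
cv2.imwrite('pics/w13c.png',cv2.resize(d['image'][60:220,240:500][:,:,::-1],None,fx=3,fy=3,interpolation=cv2.INTER_CUBIC))
a=toplane(d,[(300,143.5)],.092,st)[0]; t=toplane(d,[(433,121.5)],.066,st)[0]; print(a,t,t-a,np.hypot(*(t-a)[:2]))
E
```

```text
[0.58844159 0.14107152 0.092     ] [0.73512709 0.16284914 0.066     ] [ 0.1466855   0.02177762 -0.026     ] 0.14829329574442132
```

View pics/w13c.png

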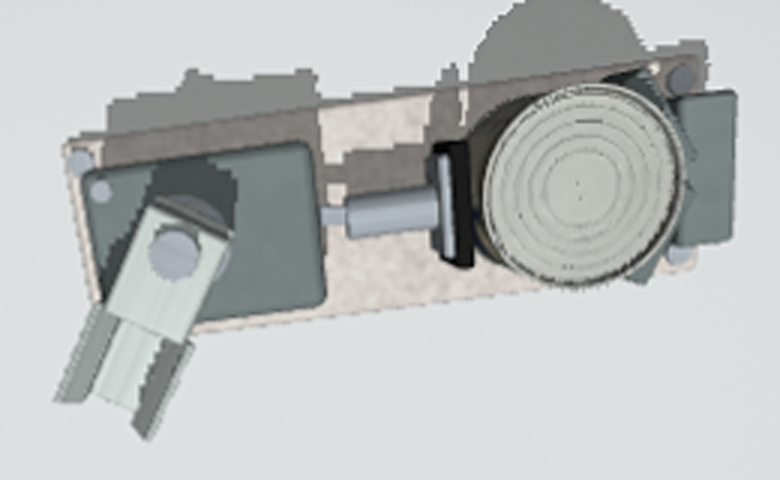

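```bash
python3 - <<'E'
from h import *
d,st=np.load('pics/w13.npy',allow_pickle=True)
g=lambda p,z: toplane(d,np.array(p)/3+[240,60],z,st)
t=g([(585,183.5)],.066)[0]; a=g([(175,254)],.092)[0]
far=g([(704,55),(697,268)],.008); near=g([(64,145)],.008)[0]; print(t,a,far,near)
ax=(far[0]-near); L=np.hypot(*ax[:2]); ax=ax/L; print('L',L,'yaw',np.degrees(np.arctan2(ax[1],ax[0])))
print('from bolt',(t-a)@[ax[0],ax[1],0],'from plate near end -50:',(t-near)@[ax[0],ax[1],0]-.05,'scaled',((t-near)@[ax[0],ax[1],0])*.275/L-.05)
E
```

```text
[0.73732266 0.16321902 0.066     ] [0.58666938 0.13986028 0.092     ] [[0.8040073  0.21389654 0.008     ]
 [0.81488883 0.12471066 0.008     ]] [0.53272334 0.17685349 0.008     ]
L 0.2738013357202973 yaw 7.775487656673837
from bolt 0.15242838971596762 from plate near end -50: 0.15087356391261353 scaled 0.15175296052024956
```

```bash
python3 -c "
from h import *
print(env.observe()['time_s'],env.close_job())"
```

```text
the job is handed in; nothing more can be done
25.4 None
```

I clamped the tin and handed the job in at 25.4 s. My last pictures and force readings give no sign of a failed step, though the hand-in itself reports no verdict.

**What I did**
- **Insertion:** I gripped the bar at its middle and pushed it under the bridge by feel. The tip met the end wall at about 12 N, close to where I had measured the pivot.
- **Swing and press:** I swung the lever about 92° over its dead point onto its stop. I then pressed at 15–23 N on the middle of the bar, holding 20–23 N for just over a second. The tip was slightly levered across the trough, so I estimate a total contact force of 50–60 N.
- **Release:** I unloaded the bar, drew it straight out and laid it flat on the worktop at about (0.44, 0.06).

**Last checks**
- **Lever and bar:** The lever still stands at its stop. The bar lies flat about 0.16 m from the pivot, and the hand is in the air touching nothing.
- **Tin:** It sits upright in the V with the pad against it. Its centre measured 151–152 mm from the pivot in the closest view, against a nominal 153 mm and a 150 mm limit.
- **Bystanders:** Those in view showed no visible shift; I did not measure them.

**Disagreements and limits**
- A rougher reading of the tin from the top camera gave about 145 mm, and a first reading by eye in the close view gave 148 mm. I trusted the closer view of the tin's rim, but with about 2 mm of calibration error the margin over 150 mm is thin.
- The fingers read 12.6 mm on the 16 mm bar throughout, but the grip held.
- I could not measure the pad's force on the tin or the bar's total contact force directly.

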